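# Hang the spanner back up in the drop-front tool cabinet

## Robot

A 6-joint arm with a two-finger parallel gripper is mounted at the origin on a cart in front of the work surface, level with it; the furniture and walls round the work are solid. World frame = base frame: x ahead of the robot, y to its left, z up, the work surface at z = 0. Lengths are in m, angles in degrees, forces in N, time in s.
With the tool pointing down it reaches from about 0.35 to 0.875 m from the base axis. Payload 4.2 kg.
Tool frame: the origin (TCP) lies midway between the tips of the shut fingers; the grasp point (between the pads) lies 19 mm behind it; z points along the fingers, y is the line along which they close (so a half turn about z gives the same grasp; the last joint's range is limited). The gripper opens to 87 mm and grips with 3 to 60 N. Pads are 19 mm wide; open, the fingers measure 117 mm over their backs; the gripper's body (75 mm by 190 mm) begins 51 mm behind the grasp point.
Start: joints at [87.64, 22.042, 0.453, 0, -68.411, -14.817], TCP at [0.185, 0.597, 0.223] pointing down, gripper open.
Joint ranges: [-179.83, 179.83], [-69.29, 118.12], [-61.27, 80.66], [-181.25, 117.63], [-171.15, -9.14], [-177.46, 177.46]. Speed limits (degrees/s): [159.86, 159.86, 180, 180, 180, 180].

## Interface

Orientations are given as a 3x3 rotation matrix whose columns are the frame's x, y, z axes.
In Python, from station import r, cams gives the robot as it stands.
- The arm moves only by the tool play_rows, never from a script. Its argument "commands" is text: rows parted by semicolons, each of 6 numbers parted by spaces: the shift along the world's x, y, z normalised to -1 to 1, where 1 is 30 mm, then the turn, a rotation vector about the world's x, y, z normalised to -1 to 1, where 1 is 0.15 rad. A call has 1 to 20 rows; each row shifts and turns the commanded pose from where the row before left it; what a row does not reach is not made up. A row lasts 1/10 s, in which the tool goes at most 50 mm and 8.59 degrees, less where a joint would pass 70% of its speed; a pose out of reach is approached as far as the arm can. A call with a number of a shift or a turn outside -1 to 1 is refused whole. A call with a gripper value outside its range is refused whole. "grip" is the finger opening in mm, from 0 to 87, set as the call begins (left out, the last holds). The fingers move at their own pace and stop on an object; the grip force is fixed at half the most. Time passes only in rows, so rows that do not move let the fingers close. It gives the time, the measured TCP pose, the force, the opening and the grip force at its end, in the units of the state.
- r.sense(): the state, without advancing time (a new reading comes with each control period).
- cams.capture(name): name is "scene" or "top"; returns (picture, depth): 384x512x3 uint8, blue, green, red; 384x512 float32, m along the optical axis (not along the pixel's ray), 0 where there is no reading.
- cams.camera_info(name): a dict with "mtx" (3x3 intrinsics, pixels), "R" (3x3) and "t" (3): a world point X has camera coordinates R X + t. Camera axes: x right, y down, z forward; pixel columns grow to the right and rows downward; lengths in m; the calibration is good to about 2 mm. A picture is of the moment at which its call begins. camera_info takes no time and is no camera call.
- r.finish_job(): hands the job in; it is judged then, once.
The state is a dict: "time_s": time; "joints": joint angles; "joint_velocities": joint speeds; "effort": joint torques, N m; "tcp_pos": TCP position; "ee_rot": TCP orientation; "wrist_force": force on the tool from outside, world axes, zero at the start; "moment": the same for the moment, N m; "gripper_width": opening from 0.0 (shut) to 1.0 (fully open); "gripper_force": force on a finger pad.
Only numpy, scipy, OpenCV 4.12 (cv2) and the standard library are available. Lean on these libraries where they do the work, as an engineer would, in place of code of your own. Each camera call takes 0.05 s, during which the arm holds its last target. There are 200 camera calls.

## Task

The short spanner lying on the bench has to go back under tool control: pull the cabinet's glazed front door all the way down by the bar on its top edge, hang the spanner by its eye on the free right-hand peg inside and let go of it, then push the door back up until it is fully shut. Guide the door both ways without letting it drop or slam, and leave the bigger spanner hanging on the left-hand peg.

Things in the scene. Friction and masses are not known exactly. Their poses are not given: they have to be found in the camera images.
- cabinet: Grey sheet-steel tool cabinet on rubber feet, fixed to the bench, 184 wide, 92 deep behind the door, 180 high to its roof. Origin: on the bench (z=0) straight below the middle of the door's hinge line, at its front. Own x runs level from the front into the cabinet, y to its left, z up. The inside starts at x=6; roof underside is at z=175, roof front edge at x=6, floor at z=26, inside half width 87.
- door_hinge (a point): Middle of the hinge line along the door's lower edge, 27 mm above the bench, at the cabinet's x=0. The hinge axis is the cabinet's y.
- door (a joint): Door angle in rad: 0 shut (upright), 1.5 fully down (almost level, stop), growing as the top comes towards the cabinet's -x. It starts shut or slightly ajar. A stiff friction hinge (0.5 N m) keeps the door wherever it is left; moving it takes under 6 N at the bar. The door is 10 thick, glazed, 182 wide, top edge 152 above the hinge.
- door_bar (a point): Middle of the round steel grip bar, 10 mm diameter, along the cabinet's y, 80 mm straight length between two upright legs. It lies in the plane of the door, 188 mm from the hinge line, 36 mm beyond the door's top edge with a clear gap between; with the door shut it is 215 mm above the bench and 35 mm above the roof, fully down 40 mm above the bench.
- right_peg (a point): Middle of the level part of the free peg (right, cabinet x=72, y=-42), 131.5 mm above the bench. Peg: round steel, 7 mm diameter, from the back rail 20 mm level towards the front, then 17 mm rising at 45 degrees towards the front, ending at right_peg_tip. The rail's face is 11 mm behind this point, the bend 9 mm in front of it.
- right_peg_tip (a point): End of the axis of the free peg's rising part: 21 mm nearer the front and 12 mm higher than right_peg. An eye goes over it moving back and down at 45 degrees, then hangs on the level part.
- spanner: Short flat open-ended steel spanner, 105 long, loose, lies flat on the mat, about 0.09 kg, balanced at the grip. Origin: underside, middle of its black dipped grip (36 long, 18 wide, 10 thick). Own x runs along it towards the hanging eye, z up as it lies. Steel 8 thick, two-pronged jaw 34 wide ends at x=-45. It lies left or right of the cabinet, eye roughly away from the robot.
- spanner_eye (a point): Centre of the spanner's hanging eye, at x=45 mm, z=5 mm in the spanner's frame: a flat ring of 30 outer and 20 inner diameter, 8 thick, hole axis = the spanner's z.
- big_spanner: Bigger spanner of the same kind, jaw 44 wide, loose, hanging by its eye on the left-hand peg (cabinet y=+42). Origin: middle of its grip; own x points up to the eye. To be left hanging.
- big_spanner_eye (a point): Centre of the bigger spanner's eye, 45 mm above its origin as it hangs.
- nose_pliers: Long-nose pliers, 147 x 62 x 13 mm, lying loose on the other side of the cabinet from the spanner; not needed.
Mind the look-alikes: they are no part of the job. Leave any purple look-alike of the spanner alone.

How it is judged:
By the outcome, as a careful person would: the job done as asked, in the order asked, and still so for the second after the job is handed in, with the robot touching nothing.
It also fails if it takes over 72 s, if anything falls off the work surface, if the arm or the gripper's body presses on something with over 40 N, if the wrist force passes 120 N, or if a joint passes its speed limit or range.

## Working session

There is one attempt and no reset: what is moved stays moved. The work goes in short steps, Python scripts to look and compute and a tool call to move; the robot and the scene stay as the last step left them, time stands still between calls to the robot, and variables do not carry over. Pictures are saved under pics/ and viewed, at most 10 in all, crops included, and the job is handed in when it is done.

Besides the shell and the picture viewer there is one more tool, called after ">>>" as name(argument=value, ...), one argument or row to a line, values as JSON. play_rows: Moves the arm, as the interface text tells. Scaled input: -1 to 1 covers 30 mm each way for a shift and 0.15 rad each way for a turn. Its arguments: {"type":"object","properties":{"commands":{"type":"string"},"grip":{"type":"number"}},"required":["commands"]}

```bash
ls; mkdir -p pics; python3 - <<'E'
from station import r,cams
import cv2,numpy as np
for n in ("scene","top"):
    p,d=cams.capture(n); cv2.imwrite(f"pics/{n}0.png",p); np.save(f"pics/{n}0.npy",d)
    i=cams.camera_info(n); print(n,i["mtx"].round(1).tolist(),i["R"].round(3).tolist(),i["t"].round(3).tolist())
a=cv2.imread("pics/scene0.png");b=cv2.imread("pics/top0.png")
s=r.sense();print(s["tcp_pos"],s["ee_rot"])
E
```

```text
pics
scene [[416.5, 0.0, 255.9], [0.0, 416.5, 196.1], [0.0, 0.0, 1.0]] [[0.596, -0.802, 0.017], [-0.582, -0.447, -0.68], [0.553, 0.395, -0.733]] [-0.28, 0.44, 0.921]
top [[409.3, 0.0, 255.0], [0.0, 409.3, 189.0], [0.0, 0.0, 1.0]] [[0.168, -0.986, 0.005], [-0.965, -0.165, -0.202], [0.2, 0.029, -0.979]] [-0.051, 0.589, 0.937]
[0.18440797 0.59661062 0.22156267] [[ 9.55345088e-01 -2.95492016e-01 -4.79801096e-04]
 [-2.95492384e-01 -9.55343126e-01 -1.93962477e-03]
 [ 1.14768954e-04  1.99478857e-03 -9.99998004e-01]]
```

View pics/scene0.png

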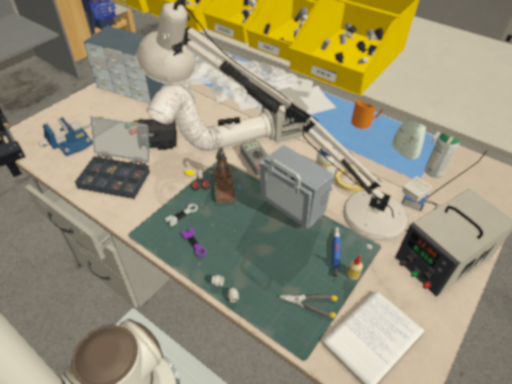

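View pics/top0.png

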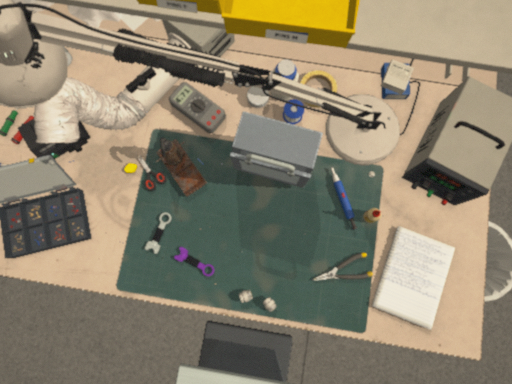

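The spanner candidates in the top view are a steel one with a dark grip at (157,232), eye up at about (165,217), and a purple one at (193,262). The steel one fits, because the purple one is the look-alike. The cabinet is at (276,150), its bar at (272,165), and the pliers are on the other side at (345,268). I'll enlarge to confirm.

```bash
cat > h.py <<'E'
from station import r,cams
import cv2,numpy as np
def load(n,k): return cv2.imread(f"pics/{n}{k}.png"),np.load(f"pics/{n}{k}.npy")
def snap(n,k):
    p,d=cams.capture(n); cv2.imwrite(f"pics/{n}{k}.png",p); np.save(f"pics/{n}{k}.npy",d); return p,d
def xyz(n,u,v,z):  # back-project, optical-axis depth z
    i=cams.camera_info(n); K=i["mtx"]; u,v,z=map(np.asarray,(u,v,z))
    c=np.stack([(u-K[0,2])/K[0,0]*z,(v-K[1,2])/K[1,1]*z,z],-1)
    return (c-i["t"])@i["R"]
def onz(n,u,v,h): # ray meets plane z=h
    i=cams.camera_info(n); o=-i["R"].T@i["t"]; q=xyz(n,u,v,1.0)-o
    return o+q*(h-o[2])/q[2]
def cloud(n,d):
    v,u=np.mgrid[:d.shape[0],:d.shape[1]]; return xyz(n,u,v,d)
def proj(n,X):
    i=cams.camera_info(n); c=np.atleast_2d(X)@i["R"].T+i["t"]; p=c@i["mtx"].T; return p[:,:2]/p[:,2:]
E
python3 - <<'E'
from h import *
b,d=load("top",0); a,ds=load("scene",0)
up=lambda im,s:cv2.resize(im,None,fx=s,fy=s,interpolation=cv2.INTER_CUBIC)
c1=up(b[200:290,130:230],4)         # 400x360
c2=up(b[105:195,225:330],3.8)[:360,:400]
c3=up(a[195:265,155:225],3.4); c4=up(a[140:230,250:340],2.6)
cv=np.zeros((600,800,3),np.uint8)
for im,(y,x) in((c1,(0,0)),(c2[:,:399],(0,401)),(c3,(361,0)),(c4,(361,401))):
    cv[y:y+im.shape[0],x:x+im.shape[1]]=im[:600-y,:800-x]
cv2.imwrite("pics/crop1.png",cv)
for n,k in(("top",d),("scene",ds)):
    P=cloud(n,k)
    m=(P[...,2]>.165)&(P[...,2]<.195)&(k>0)&(P[...,0]>.3)&(P[...,0]<.8)&(abs(P[...,1])<.25)
    l,cnt=cv2.connectedComponents(m.astype(np.uint8)); 
    for j in range(1,l):
        if (cnt==j).sum()>300:
            q=P[cnt==j]; print(n,(cnt==j).sum(),q.mean(0).round(4),cv2.minAreaRect((q[:,:2]*1000).astype(np.float32)))
    m=(P[...,2]>.200)&(P[...,2]<.225)&(k>0)&(P[...,0]>.3)&(P[...,0]<.8)&(abs(P[...,1])<.25)
    l,cnt=cv2.connectedComponents(m.astype(np.uint8)); 
    for j in range(1,l):
        if (cnt==j).sum()>20:
            q=P[cnt==j]; print(n,'bar',(cnt==j).sum(),q.mean(0).round(4),cv2.minAreaRect((q[:,:2]*1000).astype(np.float32)))
E
```

```text
top 398 [ 0.7872 -0.0703  0.1805] ((784.4158935546875, -67.30816650390625), (28.877437591552734, 138.2942352294922), 2.5109241008758545)
top 3173 [0.6829 0.0173 0.1803] ((684.4476318359375, 17.743484497070312), (184.2880096435547, 87.3427963256836), 83.76419830322266)
top 404 [0.6229 0.0234 0.1775] ((623.4506225585938, 24.331275939941406), (182.08145141601562, 13.37989330291748), 83.70853424072266)
top bar 352 [ 0.7851 -0.009   0.2124] ((785.699462890625, -5.591743469238281), (16.610898971557617, 140.97802734375), 10.319790840148926)
top bar 238 [0.6213 0.024  0.2173] ((621.5550537109375, 24.008546829223633), (104.62860107421875, 11.053418159484863), 84.95629119873047)
scene 1665 [0.6698 0.0085 0.177 ] ((669.8786010742188, 15.774642944335938), (185.8753204345703, 114.0753402709961), 84.19049835205078)
scene 341 [ 0.7861 -0.0668  0.1805] ((783.8395385742188, -60.700584411621094), (144.0901336669922, 31.995718002319336), 89.99962615966797)
scene bar 280 [ 0.7833 -0.0055  0.2124] ((784.7452392578125, -7.876243591308594), (24.37525749206543, 140.1577606201172), 8.219758987426758)
scene bar 138 [0.6183 0.0178 0.214 ] ((619.6710205078125, 20.474973678588867), (102.56764221191406, 10.550158500671387), 84.18990325927734)
```

View pics/crop1.png

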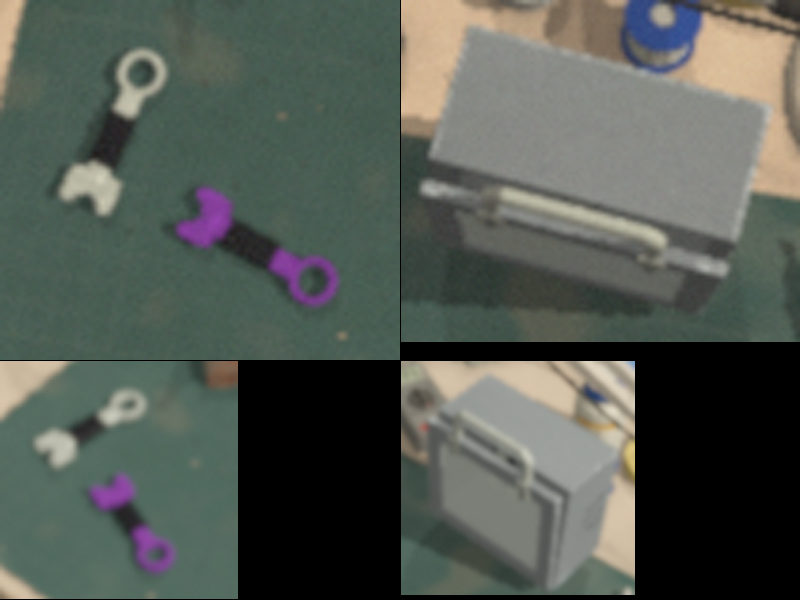

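The crop confirms it: the steel spanner with the black grip has its eye at top-view (165,218) and its jaw at (153,246). The purple one is at (193,262) and stays put. The door bar is at (272,165) and the door is slightly ajar.

```bash
python3 - <<'E'
from h import *
f=lambda a:np.round(np.array(a)*1000,1).tolist()
b,d=load("top",0); a,ds=load("scene",0)
for n,pts in(("top",[(165.2,218.5),(157.7,234.5),(152.7,246.5)]),("scene",[(192.6,207.6),(180.9,215.6),(171.5,220.5)])):
    print(n,[f(onz(n,u,v,.008)) for u,v in pts])
# spanner blob by height from top depth
P=cloud("top",d); q=P[200:260,135:185]; m=(q[...,2]>.0055)&(q[...,2]<.02); print("mat z",f(np.median(q[...,2])), m.sum())
# spanner by colour
for n,im,(v0,v1,u0,u1) in(("top",b,(205,260,138,182)),("scene",a,(198,235,160,205))):
    g=im[v0:v1,u0:u1].astype(int); w=g.min(2)>120
    l,c,st,ce=cv2.connectedComponentsWithStats(w.astype(np.uint8))
    for j in range(1,l):
        if st[j,4]>12: print(n,st[j].tolist(),f(onz(n,ce[j,0]+u0,ce[j,1]+v0,.008)), [round(float(x),1) for x in (ce[j,0]+u0,ce[j,1]+v0)])
# obstacles
for n,k in(("top",d),("scene",ds)):
    P=cloud(n,k)
    for x0 in np.arange(.3,.9,.05):
        row=[]
        for y0 in np.arange(-.3,.75,.1):
            m=(k>0)&(P[...,0]>x0)&(P[...,0]<x0+.05)&(P[...,1]>y0)&(P[...,1]<y0+.1); row.append(int(1000*P[...,2][m].max()) if m.any() else -1)
        print(n,round(x0,2),row)
E
```

```text
top [[487.0, 261.3, 8.0], [444.3, 271.3, 8.0], [413.1, 277.1, 8.0]]
scene [[488.3, 258.0, 8.0], [442.9, 264.2, 8.0], [411.8, 273.2, 8.0]]
mat z 0.3 385
top [21, 7, 13, 17, 99] [482.4, 263.5, 8.0] [164.0, 220.1]
top [7, 36, 15, 13, 120] [414.2, 277.5, 8.0] [152.7, 246.0]
scene [0, 0, 12, 10, 62] [453.8, 348.8, 8.0] [163.6, 200.9]
scene [24, 5, 14, 11, 98] [483.4, 260.6, 8.0] [190.9, 208.2]
scene [5, 17, 13, 11, 94] [413.6, 275.4, 8.0] [171.4, 219.8]
top 0.3 [5, 7, 27, 29, 6, 5, 4, 2, 32, 33, -1]
top 0.35 [15, 8, 5, 21, 15, 11, 5, 35, 34, 33, -1]
top 0.4 [15, 15, 6, 5, 12, 13, 4, 33, 32, 31, -1]
top 0.45 [16, 13, 5, 5, 6, 16, 5, 33, 77, 114, -1]
top 0.5 [20, 6, 6, 5, 5, 10, 4, 83, 167, 165, -1]
top 0.55 [94, 25, 6, 6, 19, 21, 13, 235, 229, 78, 9]
top 0.6 [5, 26, 221, 223, 180, 133, 34, 368, 375, 80, 21]
top 0.65 [6, 24, 184, 184, 185, 132, 35, 517, 397, 79, 21]
top 0.7 [34, 35, 183, 184, 309, 360, 430, 516, 12, 3, 14]
top 0.75 [99, 186, 465, 463, 467, 371, 431, 443, 1, -1, -1]
top 0.8 [390, 389, 477, 393, 455, 428, 397, 387, 3, 3, -1]
top 0.85 [389, 390, 443, 392, 394, 30, 82, 4, 4, 52, -1]
top 0.9 [389, 389, 84, 128, 1, 136, 134, -4, 2, 1, -1]
scene 0.3 [3, 3, 27, 28, 3, 4, 3, 1, 32, 30, 2]
scene 0.35 [13, 6, 3, 4, 12, 11, 2, 34, 32, 31, 93]
scene 0.4 [14, 12, 5, 3, 10, 12, 3, 33, 29, 30, 97]
scene 0.45 [16, 10, 3, 4, 3, 11, 2, 33, 92, 166, 95]
scene 0.5 [15, 4, 3, 2, 3, 6, 8, 110, 164, 164, 63]
scene 0.55 [93, 22, 3, 4, 19, 19, 10, 234, 226, -1, -1]
scene 0.6 [3, 23, 219, 219, 178, 129, 32, 372, 380, 77, -1]
scene 0.65 [5, 18, 183, 181, 181, 128, 51, 513, 461, 78, 19]
scene 0.7 [29, 29, 182, 182, 310, 359, 433, 512, 408, -1, 11]
scene 0.75 [94, 187, 462, 461, 466, 369, 429, 460, 460, 454, 429]
scene 0.8 [386, 386, 493, 376, 497, 467, 462, 473, 389, 411, 422]
scene 0.85 [387, 386, 528, 450, 534, 497, 492, 468, 448, 426, 73]
scene 0.9 [388, 387, 535, 536, 533, 507, 490, 451, 387, 395, 70]
```

```bash
cat >> h.py <<'E'
from scipy.spatial.transform import Rotation as Ro
PSI=np.radians(-6.2); O=np.array([.6350,.0217,0.])
Rc=Ro.from_euler('z',PSI).as_matrix()
def cab(p): return O+Rc@(np.array(p)/1000)      # cabinet mm -> world m
def tocab(p): return (Rc.T@(np.array(p)-O))*1000
def Rbar(t): t=np.radians(t); s,c=np.sin(t),np.cos(t); return Rc@np.array([[0,-c,s],[-1,0,0],[0,-s,-c]])
def Rhang(t): t=np.radians(t); s,c=np.sin(t),np.cos(t); return Rc@np.array([[s,0,c],[0,-1,0],[c,0,-s]])
def Rdown(yaw): y=np.radians(yaw); c,s=np.cos(y),np.sin(y); return np.array([[c,s,0],[s,-c,0],[0,0,-1.]])
def leg(p0,R0,p1,R1,n):   # n equal rows, normalised
    w=Ro.from_matrix(R1@R0.T).as_rotvec()/n/.15; t=(p1-p0)/n/.03
    print(n,"x",np.r_[t,w].round(2).tolist(), "mm/row %.1f deg/row %.1f"%(np.linalg.norm(t)*30,np.linalg.norm(w)*8.59))
def st():
    s=r.sense(); print("t",s["time_s"],"tcp",(s["tcp_pos"]*1000).round(1),"cab",tocab(s["tcp_pos"]).round(1),"F",np.round(s["wrist_force"],1),"w",round(s["gripper_width"]*87,1),"gf",s["gripper_force"],"j",np.round(s["joints"],0)); return s["tcp_pos"],s["ee_rot"]
E
python3 - <<'E'
from h import *
p,R=st()
for n in("top","scene"):
    P=cloud(n,np.load(f"pics/{n}0.npy")).reshape(-1,3)
    m=(P[:,2]>.23)&(P[:,1]>-.1)&(P[:,1]<.14)&(P[:,0]<.8)&(P[:,0]>.3); q=P[m]; i=q[:,0].argsort()[:8]; print(q[i].round(3).tolist())
Rb=Rbar(15); bar=cab([-14.5,0,214.5]); tcp=bar+.019*Rb[:,2]; up=tcp-.075*Rb[:,2]
print(tcp,up); leg(p,R,up,Rb,30); leg(up,Rb,tcp,Rb,6)
E
```

```text
t 0.1 tcp [184.4 596.6 221.6] cab [-510.   522.9  221.6] F [ 0.1 -0.9  0.9] w 86.7 gf 0.0 j [ 88.  22.   0.  -0. -68. -15.]
[[0.39, 0.02, 1.037], [0.39, 0.02, 1.037], [0.39, 0.02, 1.037], [0.39, 0.02, 1.037], [0.39, 0.02, 1.037], [0.39, 0.02, 1.037], [0.39, 0.02, 1.037], [0.39, 0.02, 1.037]]
[[0.755, 0.139, 0.277], [0.756, 0.132, 0.265], [0.757, 0.14, 0.265], [0.757, 0.136, 0.263], [0.757, 0.114, 0.29], [0.757, 0.126, 0.26], [0.758, 0.111, 0.246], [0.758, 0.139, 0.282]]
[0.62547361 0.0227349  0.19614741] [0.60617572 0.02483132 0.26859185]
30 x [0.47, -0.64, 0.05, 0.03, -0.05, -0.3] mm/row 23.7 deg/row 2.7
6 x [0.11, -0.01, -0.4, 0.0, 0.0, 0.0] mm/row 12.5 deg/row 0.0
```

>>> play_rows(
  commands="0.47 -0.64 0.05 0.03 -0.05 -0.3;0.47 -0.64 0.05 0.03 -0.05 -0.3;0.47 -0.64 0.05 0.03 -0.05 -0.3;0.47 -0.64 0.05 0.03 -0.05 -0.3;0.47 -0.64 0.05 0.03 -0.05 -0.3;0.47 -0.64 0.05 0.03 -0.05 -0.3;0.47 -0.64 0.05 0.03 -0.05 -0.3;0.47 -0.64 0.05 0.03 -0.05 -0.3;0.47 -0.64 0.05 0.03 -0.05 -0.3;0.47 -0.64 0.05 0.03 -0.05 -0.3;0.47 -0.64 0.05 0.03 -0.05 -0.3;0.47 -0.64 0.05 0.03 -0.05 -0.3;0.47 -0.64 0.05 0.03 -0.05 -0.3;0.47 -0.64 0.05 0.03 -0.05 -0.3;0.47 -0.64 0.05 0.03 -0.05 -0.3;0.47 -0.64 0.05 0.03 -0.05 -0.3;0.47 -0.64 0.05 0.03 -0.05 -0.3;0.47 -0.64 0.05 0.03 -0.05 -0.3;0.47 -0.64 0.05 0.03 -0.05 -0.3;0.47 -0.64 0.05 0.03 -0.05 -0.3",
  grip=50,
)

```text
time_s: 2.1
tcp_pos: [0.4669, 0.2118, 0.2524]
ee_rot: [[0.354, -0.92, 0.168], [-0.934, -0.357, 0.015], [0.046, -0.162, -0.986]]
wrist_force: [0.0, -0.3, 0.3]
gripper_width: 0.573
gripper_force: 0.0
```

```bash
python3 - <<'E'
from h import *
p,R=st()
Rb=Rbar(15); bar=cab([-14.5,0,214.5]); tcp=bar+.019*Rb[:,2]; up=tcp-.075*Rb[:,2]
leg(p,R,up,Rb,10); leg(p,R,up,Rb,12)
E
```

```text
t 2.1 tcp [466.9 211.8 252.4] cab [-187.7  170.8  252.4] F [ 0.  -0.3  0.3] w 49.8 gf 0.0 j [ 46.   5. -21.   8. -56. -29.]
10 x [0.46, -0.62, 0.05, 0.04, -0.06, -0.31] mm/row 23.4 deg/row 2.8
12 x [0.39, -0.52, 0.04, 0.03, -0.05, -0.26] mm/row 19.5 deg/row 2.3
```

>>> play_rows(
  commands="0.46 -0.62 0.05 0.04 -0.06 -0.31;0.46 -0.62 0.05 0.04 -0.06 -0.31;0.46 -0.62 0.05 0.04 -0.06 -0.31;0.46 -0.62 0.05 0.04 -0.06 -0.31;0.46 -0.62 0.05 0.04 -0.06 -0.31;0.46 -0.62 0.05 0.04 -0.06 -0.31;0.46 -0.62 0.05 0.04 -0.06 -0.31;0.46 -0.62 0.05 0.04 -0.06 -0.31;0.46 -0.62 0.05 0.04 -0.06 -0.31;0.46 -0.62 0.05 0.04 -0.06 -0.31;0 0 0 0 0 0",
)

```text
time_s: 3.2
tcp_pos: [0.6051, 0.0252, 0.267]
ee_rot: [[-0.106, -0.961, 0.254], [-0.994, 0.103, -0.027], [-0.001, -0.256, -0.967]]
wrist_force: [0.1, -1.0, 0.1]
gripper_width: 0.575
gripper_force: 0.0
```

```bash
python3 - <<'E'
from h import *
p,R=st()
Rb=Rbar(15); bar=cab([-14.5,0,214.5]); tcp=bar+.019*Rb[:,2]; up=tcp-.075*Rb[:,2]
print((Ro.from_matrix(Rb@R.T).as_rotvec(degrees=True)).round(1)); leg(p,R,tcp,Rb,8)
print("proj tcp",proj("scene",p),"bar",proj("scene",bar))
a,d=snap("scene",1)
cv2.imwrite("pics/s1c.png",cv2.resize(a[60:260,200:400],None,fx=3,fy=3,interpolation=cv2.INTER_CUBIC))
E
```

```text
t 3.2 tcp [605.1  25.2 267. ] cab [-3.01e+01  2.00e-01  2.67e+02] F [ 0.1 -1.   0.1] w 50.1 gf 0.0 j [ 21.  11. -13.   8. -53. -31.]
[-0.1 -0.2 -0.1]
8 x [0.08, -0.01, -0.3, -0.0, -0.0, -0.0] mm/row 9.2 deg/row 0.0
proj tcp [[281.35686649 155.47249949]] bar [[283.96134672 167.44620445]]
```

View pics/s1c.png

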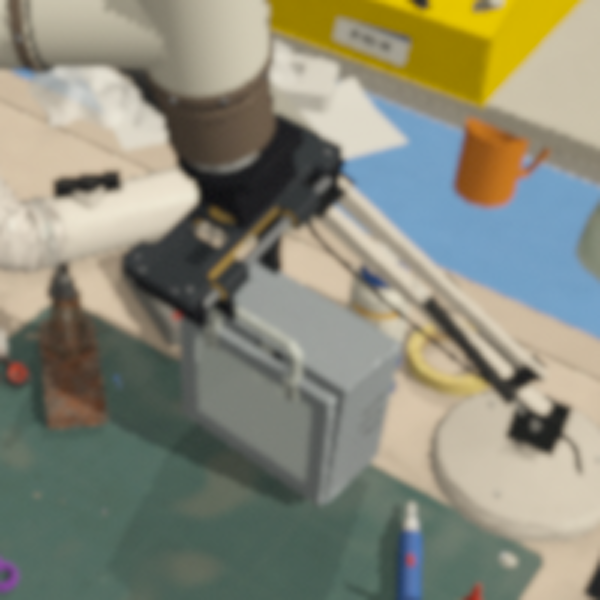

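The gripper is above the bar: the bar sits at crop (255,335), with the fingers just above it and pointing at it. I'll go down and close.

>>> play_rows(
  commands="0.08 -0.01 -0.3 0 0 0;0.08 -0.01 -0.3 0 0 0;0.08 -0.01 -0.3 0 0 0;0.08 -0.01 -0.3 0 0 0;0.08 -0.01 -0.3 0 0 0;0.08 -0.01 -0.3 0 0 0;0.08 -0.01 -0.3 0 0 0;0.08 -0.01 -0.3 0 0 0;0 0 0 0 0 0",
)

```text
time_s: 4.15
tcp_pos: [0.6231, 0.0244, 0.1936]
ee_rot: [[-0.103, -0.962, 0.252], [-0.995, 0.1, -0.026], [0.0, -0.253, -0.967]]
wrist_force: [0.3, 0.3, -0.2]
gripper_width: 0.576
gripper_force: 0.0
```

>>> play_rows(
  commands="0 0 0 0 0 0;0 0 0 0 0 0;0 0 0 0 0 0;0 0 0 0 0 0;0 0 0 0 0 0;0 0 0 0 0 0;0 0 0 0 0 0;0 0 0 0 0 0",
  grip=0,
)

```text
time_s: 4.95
tcp_pos: [0.6246, 0.0247, 0.1964]
ee_rot: [[-0.102, -0.961, 0.257], [-0.995, 0.099, -0.025], [-0.001, -0.258, -0.966]]
wrist_force: [2.4, -1.3, 2.0]
gripper_width: 0.105
gripper_force: 30.0
```

```bash
python3 - <<'E'
from h import *
p,R=st(); print("grasp pt cab",tocab(p-.019*R[:,2]).round(1))
E
```

```text
t 4.95 tcp [624.6  24.7 196.4] cab [-10.6   1.9 196.4] F [ 2.4 -1.3  2. ] w 9.2 gf 30.008005499839783 j [ 20.  16. -17.   9. -43. -32.]
grasp pt cab [-15.5   1.8 214.8]
```

```bash
cat >> h.py <<'E'
def arc(th,tau=None):   # rows for bar path through angles th, tool orientation fixed
    P=np.array([cab([-188*np.sin(t),0,27+188*np.cos(t)]) for t in th]); P=(P-P[0])/.03
    q=np.diff(P.round(2),axis=0); print(";".join("%.2f %.2f %.2f 0 0 0"%tuple(x) for x in q))
E
python3 - <<'E'
from h import *
th=np.linspace(.08,1.515,39); arc(th[:20]); print(); arc(th[19:])
E
```

```text
-0.23 0.03 -0.02 0 0 0;-0.24 0.02 -0.04 0 0 0;-0.23 0.03 -0.04 0 0 0;-0.23 0.02 -0.05 0 0 0;-0.23 0.03 -0.06 0 0 0;-0.22 0.02 -0.06 0 0 0;-0.23 0.02 -0.08 0 0 0;-0.22 0.03 -0.08 0 0 0;-0.21 0.02 -0.09 0 0 0;-0.21 0.02 -0.10 0 0 0;-0.21 0.03 -0.11 0 0 0;-0.21 0.02 -0.12 0 0 0;-0.20 0.02 -0.12 0 0 0;-0.19 0.02 -0.14 0 0 0;-0.19 0.02 -0.13 0 0 0;-0.19 0.02 -0.15 0 0 0;-0.18 0.02 -0.15 0 0 0;-0.17 0.02 -0.16 0 0 0;-0.17 0.02 -0.17 0 0 0

-0.16 0.02 -0.17 0 0 0;-0.16 0.01 -0.18 0 0 0;-0.14 0.02 -0.19 0 0 0;-0.14 0.02 -0.18 0 0 0;-0.14 0.01 -0.20 0 0 0;-0.12 0.01 -0.20 0 0 0;-0.12 0.02 -0.20 0 0 0;-0.11 0.01 -0.21 0 0 0;-0.11 0.01 -0.22 0 0 0;-0.09 0.01 -0.21 0 0 0;-0.09 0.01 -0.22 0 0 0;-0.08 0.01 -0.23 0 0 0;-0.07 0.01 -0.22 0 0 0;-0.06 0.00 -0.23 0 0 0;-0.05 0.01 -0.23 0 0 0;-0.04 0.00 -0.23 0 0 0;-0.04 0.01 -0.24 0 0 0;-0.02 0.00 -0.23 0 0 0;-0.02 0.00 -0.24 0 0 0
```

>>> play_rows(
  commands="-0.23 0.03 -0.02 0 0 0;-0.24 0.02 -0.04 0 0 0;-0.23 0.03 -0.04 0 0 0;-0.23 0.02 -0.05 0 0 0;-0.23 0.03 -0.06 0 0 0;-0.22 0.02 -0.06 0 0 0;-0.23 0.02 -0.08 0 0 0;-0.22 0.03 -0.08 0 0 0;-0.21 0.02 -0.09 0 0 0;-0.21 0.02 -0.10 0 0 0;-0.21 0.03 -0.11 0 0 0;-0.21 0.02 -0.12 0 0 0;-0.20 0.02 -0.12 0 0 0;-0.19 0.02 -0.14 0 0 0;-0.19 0.02 -0.13 0 0 0;-0.19 0.02 -0.15 0 0 0;-0.18 0.02 -0.15 0 0 0;-0.17 0.02 -0.16 0 0 0;-0.17 0.02 -0.17 0 0 0",
)

```text
time_s: 6.85
tcp_pos: [0.5047, 0.038, 0.1392]
ee_rot: [[-0.102, -0.961, 0.255], [-0.995, 0.099, -0.025], [-0.001, -0.256, -0.967]]
wrist_force: [0.7, 5.3, 4.4]
gripper_width: 0.104
gripper_force: 30.0
```

```bash
python3 - <<'E'
from h import *
p,R=st(); g=tocab(p-.019*R[:,2]); print("grasp pt cab",g.round(1), "theta",np.arctan2(-g[0],g[2]-27), "rad",np.hypot(g[0],g[2]-27), "tool z cab",(Rc.T@R[:,2]).round(3))
E
```

```text
t 6.85 tcp [504.7  38.  139.2] cab [-131.3    2.1  139.2] F [0.7 5.3 4.4] w 9.1 gf 29.9999937415123 j [ 27.   9. -39.  16. -30. -46.]
grasp pt cab [-136.2    2.1  157.6] theta 0.8063098969431333 rad 188.64218447636128 tool z cab [ 0.256  0.003 -0.967]
```

>>> play_rows(
  commands="-0.16 0.02 -0.17 0 0 0;-0.16 0.01 -0.18 0 0 0;-0.14 0.02 -0.19 0 0 0;-0.14 0.02 -0.18 0 0 0;-0.14 0.01 -0.20 0 0 0;-0.12 0.01 -0.20 0 0 0;-0.12 0.02 -0.20 0 0 0;-0.11 0.01 -0.21 0 0 0;-0.11 0.01 -0.22 0 0 0;-0.09 0.01 -0.21 0 0 0;-0.09 0.01 -0.22 0 0 0;-0.08 0.01 -0.23 0 0 0;-0.07 0.01 -0.22 0 0 0;-0.06 0.00 -0.23 0 0 0;-0.05 0.01 -0.23 0 0 0;-0.04 0.00 -0.23 0 0 0;-0.04 0.01 -0.24 0 0 0;-0.02 0.00 -0.23 0 0 0;-0.02 0.00 -0.24 0 0 0;0 0 0 0 0 0",
)

```text
time_s: 8.85
tcp_pos: [0.4543, 0.0433, 0.0405]
ee_rot: [[-0.105, -0.97, 0.218], [-0.994, 0.1, -0.03], [0.007, -0.22, -0.976]]
wrist_force: [-2.8, -0.2, -3.1]
gripper_width: 0.105
gripper_force: 30.0
```

```bash
python3 - <<'E'
from h import *
p,R=st(); g=tocab(p-.019*R[:,2]); print("grasp pt cab",g.round(1), "theta",np.arctan2(-g[0],g[2]-27), "rad",np.hypot(g[0],g[2]-27), "tool z cab",(Rc.T@R[:,2]).round(3))
E
```

```text
t 8.85 tcp [454.3  43.3  40.5] cab [-182.     2.    40.5] F [-2.8 -0.2 -3.1] w 9.1 gf 29.996532797813416 j [ 24.  14. -58.  46.  -9. -75.]
grasp pt cab [-186.2    2.1   59. ] theta 1.4003982153100043 rad 188.890248097064 tool z cab [ 0.22  -0.007 -0.976]
```

Joint 5 is at its limit here, since the outward tilt drives it there. I need a kinematic model to plan orientations, so I'll fit one from the logged poses.

```bash
cat > kin.py <<'E'
import numpy as np
from scipy.optimize import least_squares
from scipy.spatial.transform import Rotation as Ro
LIM=np.array([[-179.83,179.83],[-69.29,118.12],[-61.27,80.66],[-181.25,117.63],[-171.15,-9.14],[-177.46,177.46]])
def Rr(ax,a): return Ro.from_euler(ax,a,degrees=True).as_matrix()
def fk(q,p,full=False):
    a1,h,d,L1,a3,L2,T,o6,s4,s6=p
    R=Rr('z',q[0]); sh=R@[a1,d,h]; R=R@Rr('y',q[1]); el=sh+R@[0,0,L1]
    R=R@Rr('y',-q[2]); w=el+R@[L2,0,a3]; R=R@Rr('x',s4*q[3])@Rr('y',-q[4]); tcp=w+R@[T,0,0]
    R=R@Rr('x',s6*q[5]+o6)   # tool axis = local x -> make it z
    Rt=R@np.array([[0,0,1],[0,1,0],[-1,0,0.]])
    return (tcp,Rt,el,w) if full else (tcp,Rt)
E
python3 - <<'E'
from kin import *; from station import r
import json
s=r.sense(); print(np.round(s["joints"],2))
D=[([87.64,22.042,.453,0,-68.411,-14.817],[.1844,.5966,.2216],[[.9553,-.2955,0],[-.2955,-.9553,0],[0,0,-1]]),
([46,5,-21,8,-56,-29],[.4669,.2118,.2524],[[0.354,-0.92,0.168],[-0.934,-0.357,0.015],[0.046,-0.162,-0.986]]),
([21,11,-13,8,-53,-31],[.6051,.0252,.267],[[-0.106,-0.961,0.254],[-0.994,0.103,-0.027],[-0.001,-0.256,-0.967]]),
([20,16,-17,9,-43,-32],[.6246,.0247,.1964],[[-0.102,-0.961,0.257],[-0.995,0.099,-0.025],[-0.001,-0.258,-0.966]]),
([27,9,-39,16,-30,-46],[.5047,.038,.1392],[[-0.102,-0.961,0.255],[-0.995,0.099,-0.025],[-0.001,-0.256,-0.967]]),
(s["joints"],s["tcp_pos"],s["ee_rot"])]
best=None
for s4 in(1,-1):
  for s6 in(1,-1):
    for o in(0,90,-90,180):
      for d in(-.16,.16,0):
        def f(x):
          p=[*x,s4,s6]; e=[]
          for q,t,R in D:
            a,b=fk(np.array(q,float),p); e+=list((a-t)*10)+list((b-np.array(R)).ravel())
          return np.array(e)
        x0=[0,.3,d,.4,.05,.4,.25,o]
        z=least_squares(f,x0,x_scale=[.1,.1,.1,.1,.1,.1,.1,50])
        if best is None or z.cost<best[0]: best=(z.cost,[*z.x,s4,s6],z.fun.reshape(-1,12))
print(best[0],np.round(best[1],4)); print((best[2][:,:3]*100).round(1)); print(abs(best[2][:,3:]).max(1).round(3))
np.save("kin.npy",best[1]); json.dump([[list(map(float,q)),list(map(float,t)),np.array(R).tolist()] for q,t,R in D],open("D.json","w"))
E
```

```text
[ 24.11  14.31 -58.43  46.35  -9.28 -75.41]
0.125694030356654 [ 8.230000e-02  1.570000e-02 -1.528000e-01  5.799000e-01  5.970000e-02
  3.086000e-01  2.662000e-01  2.699474e+02 -1.000000e+00 -1.000000e+00]
[[ -6.6   5.4   7.3]
 [ -5.3   1.9  -2.4]
 [-17.    5.1 -10.6]
 [  0.3   9.9   2.3]
 [ 11.7  12.4   2.9]
 [  7.7 -38.    0.4]]
[0.001 0.016 0.005 0.012 0.006 0.001]
```

```bash
cat >> kin.py <<'E'
P0=[0]*7+[270,-1,-1]
def frames(q):
    R1=Rr('z',q[0]); R2=R1@Rr('y',q[1]); R3=R2@Rr('y',-q[2]); R4=R3@Rr('x',-q[3]); R5=R4@Rr('y',-q[4]); R6=R5@Rr('x',-q[5]+270)
    return R1,R2,R3,R5,R6
TOOL=np.array([[0,0,1],[0,1,0],[-1,0,0.]])
E
python3 - <<'E'
from kin import *; import json
D=json.load(open("D.json"))
# unknown: R1:(x,y,z) R2:(x,z) R3:(x,z) R5:(x,y,z)  (y of R2,R3 merges with R1)
def row(q):
    R=frames(q); return np.hstack([R[0],R[1][:,[0,2]],R[2][:,[0,2]],R[3],R[4][:,1:]])
A=np.vstack([row(q) for q,_,_ in D]); b=np.hstack([t for _,t,_ in D])
for name,c in(("full",range(12)),("noR6",range(10)),("basic+R5z",[0,1,2,4,5,6,7,9]),("basic",[0,1,2,4,5,6,7]),("y5",[0,1,2,4,5,6,7,8]),("noR1y",[0,2,4,5,6,7,8,9]),("no R1y R1x",[2,4,5,6,7,9])):
    c=list(c); x,_,rk,sv=np.linalg.lstsq(A[:,c],b,rcond=1e-3); print(name,c,x.round(3),rk,sv[-1].round(3)); print(((A[:,c]@x-b).reshape(-1,3)*1000).round(1).tolist())
for q,t,R in D: print(abs(frames(q)[4]@TOOL-np.array(R)).max().round(3))
E
```

```text
full [0, 1, 2, 3, 4, 5, 6, 7, 8, 9, 10, 11] [-0.028 -0.048  0.111 -0.     0.604  0.443 -0.019  0.269 -0.181 -0.009
  0.008  0.071] 12 0.027
[[-1.0, 0.5, 0.2], [2.5, -1.7, 2.0], [-3.2, 1.1, -1.0], [0.3, 1.1, -0.1], [2.3, -1.2, -2.6], [-0.9, 0.6, 1.4]]
noR6 [0, 1, 2, 3, 4, 5, 6, 7, 8, 9] [ 0.006  0.014  0.159 -0.009  0.576  0.429 -0.008  0.31  -0.172 -0.006] 10 0.094
[[-1.5, 0.3, -0.2], [4.0, -1.6, 2.2], [-3.8, 0.5, -1.7], [1.4, 1.1, 1.2], [0.3, -0.4, -2.5], [-0.4, 0.3, 1.1]]
basic+R5z [0, 1, 2, 4, 5, 6, 7, 9] [ 0.03  -0.162  0.01   0.586  0.295  0.067  0.288  0.057] 8 0.149
[[2.9, 2.5, -3.0], [-0.5, -4.1, -3.4], [-14.3, -1.6, -6.8], [4.7, 5.8, 8.2], [15.2, 15.4, 7.7], [-7.6, -13.3, -2.7]]
basic [0, 1, 2, 4, 5, 6, 7] [ 0.082 -0.153  0.016  0.58   0.309  0.06   0.266] 7 0.149
[[-6.6, 5.4, 7.3], [-5.3, 1.9, -2.4], [-17.0, 5.1, -10.6], [0.3, 9.9, 2.3], [11.7, 12.4, 2.9], [7.7, -38.0, 0.4]]
y5 [0, 1, 2, 4, 5, 6, 7, 8] [-0.002  0.002  0.15   0.576  0.42  -0.002  0.307 -0.161] 8 0.126
[[-0.7, 0.2, -2.0], [4.1, -1.7, 2.9], [-4.4, 0.2, -1.6], [1.5, 1.2, 1.4], [1.4, 0.9, -1.1], [-1.6, 0.3, 0.4]]
noR1y [0, 2, 4, 5, 6, 7, 8, 9] [ 0.001  0.148  0.575  0.419 -0.002  0.305 -0.159 -0.002] 8 0.155
[[-0.9, 0.5, -1.5], [4.0, -1.4, 2.9], [-4.7, 0.4, -1.9], [1.3, 1.3, 1.2], [1.4, 0.9, -1.3], [-0.9, -1.0, 0.5]]
no R1y R1x [2, 4, 5, 6, 7, 9] [ 0.582  0.832  0.374 -0.009  0.989 -0.114] 6 0.164
[[-162.0, -54.3, -3.7], [-77.3, 14.6, -1.5], [8.9, 82.5, -10.6], [47.5, 93.7, -5.6], [1.9, 36.5, 4.4], [3.3, -54.2, 17.0]]
0.0
0.016
0.005
0.012
0.006
0.0
```

```bash
cat >> kin.py <<'E'
def FK(q):
    R=frames(q); el=np.array([0,0,.149])+R[1]@[0,0,.575]; w=el+R[2]@[.42,0,0]; fl=w+R[3]@[0,-.16,0]
    return w+R[3]@[.307,-.16,0],R[4]@TOOL,el,w,fl
def ik(p,R,q0,free=None):
    def f(q):
        a,b,*_=FK(q); return np.r_[(a-p)*5,Ro.from_matrix(b@R.T).as_rotvec(),(q-q0)*1e-6]
    z=least_squares(f,np.clip(q0,LIM[:,0]+.01,LIM[:,1]-.01),bounds=LIM.T,x_scale=50.,max_nfev=60)
    a,b,*_=FK(z.x); return z.x,np.linalg.norm(a-p)*1000,np.degrees(np.linalg.norm(Ro.from_matrix(b@R.T).as_rotvec()))
def sols(p,R,n=40,seed=0):
    g=np.random.default_rng(seed); out=[]
    for _ in range(n):
        q,e,o=ik(p,R,g.uniform(*LIM.T))
        if e<1 and o<.3 and not any(abs(q-x).max()<2 for x in out): out.append(q)
    return out
E
python3 - <<'E'
from h import *; from kin import *
from station import r
q0=np.array(r.sense()["joints"])
print("door down")
bar=cab([-187.5,2,40.3])
for t in(15,5,0,-5,-15,-25):
    R=Rbar(t); q,e,o=ik(bar+.019*R[:,2],R,q0); print(t,q.round(0),round(e,1),round(o,1))
print("hang")
for t in(5,20,35,50):
    R=Rhang(t); s,c=np.sin(np.radians(t)),np.cos(np.radians(t))
    g=cab([67-45*s,-42,126-45*c]); p=g+.003*R[:,2]
    for q in sols(p,R): 
        _,_,el,w,fl=FK(q); print(t,q.round(0),"el",el.round(2),"w",w.round(2),"fl",fl.round(2))
print("pick"); R=Rdown(-11.8)
for q in sols(np.array([.4436,.2685,.002]),R): print(q.round(0))
E
```

```text
door down
15 [ 25.  16. -57.  40.  -9. -71.] 5.1 3.8
5 [ 28.  19. -44.   7. -23. -41.] 0.0 0.0
0 [ 26.  21. -38.   0. -31. -33.] 0.0 0.0
-5 [ 25.  23. -33.  -4. -39. -27.] 0.0 0.0
-15 [ 21.  27. -25.  -9. -52. -21.] 0.0 0.0
-25 [ 19.  31. -18. -12. -64. -18.] 0.0 0.0
hang
5 [ -22.   49.  -45. -164.  -89.  -89.] el [ 0.4  -0.17  0.52] w [ 0.37 -0.15  0.1 ] fl [0.39 0.01 0.11]
20 [ -22.   37.  -44. -163.  -61.  -93.] el [ 0.32 -0.13  0.61] w [ 0.38 -0.15  0.2 ] fl [0.4  0.01 0.19]
35 [ -20.   26.  -35. -156.  -28. -104.] el [ 0.24 -0.09  0.66] w [ 0.43 -0.15  0.29] fl [0.42 0.   0.26]
pick
[ 49.  27. -30.  -0. -33.  29.]
```

```bash
python3 - <<'E'
from h import *; from kin import *
p,R=st(); q=np.array(r.sense()["joints"])
R1=Rbar(-10); n=12
g0=p-.019*R[:,2]
pts=[]
w=Ro.from_matrix(R1@R.T).as_rotvec()
prev=p
for i in range(1,n+1):
    th=1.400+(1.515-1.400)*i/n; b=cab([-188.5*np.sin(th),2.1,27+188.5*np.cos(th)])
    Ri=Ro.from_rotvec(w*i/n).as_matrix()@R; t=b+.019*Ri[:,2]
    print("%.2f %.2f %.2f %.2f %.2f %.2f;"%(*((t-prev)/.03),*(w/n/.15)),end=""); prev=t
    q,e,o=ik(t,Ri,q)
    pts.append((q.round(0).tolist(),round(e,1)))
print(); print(pts[0],pts[4],pts[-1])
E
```

```text
t 8.85 tcp [454.3  43.3  40.5] cab [-182.     2.    40.5] F [-2.8 -0.2 -3.1] w 9.1 gf 29.996532797813416 j [ 24.  14. -58.  46.  -9. -75.]
-0.02 0.00 -0.06 0.03 0.22 -0.00;-0.03 0.00 -0.06 0.03 0.22 -0.00;-0.03 0.00 -0.06 0.03 0.22 -0.00;-0.03 0.00 -0.06 0.03 0.22 -0.00;-0.03 0.00 -0.06 0.03 0.22 -0.00;-0.03 0.00 -0.06 0.03 0.22 -0.00;-0.03 0.00 -0.06 0.03 0.22 -0.00;-0.03 0.00 -0.06 0.03 0.22 -0.00;-0.03 0.00 -0.06 0.03 0.22 -0.00;-0.03 0.00 -0.06 0.03 0.22 -0.00;-0.02 0.00 -0.06 0.03 0.22 -0.00;-0.02 0.00 -0.06 0.03 0.22 -0.00;
([28.0, 15.0, -53.0, 26.0, -15.0, -60.0], np.float64(0.0)) ([28.0, 19.0, -41.0, 4.0, -28.0, -37.0], np.float64(0.0)) ([23.0, 25.0, -29.0, -7.0, -45.0, -24.0], np.float64(0.0))
```

>>> play_rows(
  commands="-0.02 0 0 0.03 0.22 0;-0.03 0 0 0.03 0.22 0;-0.03 0 0 0.03 0.22 0;-0.03 0 -0.03 0.03 0.22 0;-0.03 0 -0.03 0.03 0.22 0;-0.03 0 -0.03 0.03 0.22 0",
)

```text
time_s: 9.45
tcp_pos: [0.4513, 0.0421, 0.0397]
ee_rot: [[-0.106, -0.994, 0.038], [-0.994, 0.106, -0.009], [0.005, -0.038, -0.999]]
wrist_force: [-10.5, 13.4, 4.2]
gripper_width: 0.104
gripper_force: 30.0
```

```bash
cat >> h.py <<'E'
def bar_now():
    p,R=st(); g=tocab(p-.019*R[:,2]); print("bar cab",g.round(1), "theta",np.arctan2(-g[0],g[2]-27).round(3), "rad",np.hypot(g[0],g[2]-27).round(1), "tool z cab",(Rc.T@R[:,2]).round(3))
E
python3 -c "
from h import *; bar_now()"
```

```text
t 9.45 tcp [451.3  42.1  39.7] cab [-184.8    0.5   39.7] F [-10.5  13.4   4.2] w 9.1 gf 30.01385807991028 j [ 27.  18. -39.   3. -31. -35.]
bar cab [-185.6    0.6   58.7] theta 1.402 rad 188.3 tool z cab [ 0.038 -0.005 -0.999]
```

>>> play_rows(
  commands="-0.03 0 -0.09 0.02 0.15 0;-0.03 0 -0.09 0.02 0.15 0;-0.03 0 -0.09 0.02 0.15 0;-0.03 0 -0.09 0.02 0.15 0;-0.02 0 -0.09 0.02 0.15 0;-0.02 0 -0.09 0.02 0.15 0;-0.02 0 -0.09 0 0 0;0 0 -0.06 0 0 0;0 0 0 0 0 0",
)

```text
time_s: 10.35
tcp_pos: [0.4466, 0.0427, 0.0207]
ee_rot: [[-0.106, -0.99, -0.096], [-0.994, 0.106, 0.01], [0.0, 0.096, -0.995]]
wrist_force: [-10.1, 14.1, 12.5]
gripper_width: 0.105
gripper_force: 30.2
```

```bash
python3 -c "
from h import *; bar_now()"
```

```text
t 10.35 tcp [446.6  42.7  20.7] cab [-189.5    0.5   20.7] F [-10.1  14.1  12.5] w 9.1 gf 30.237448755651712 j [ 24.  23. -32.  -4. -39. -27.]
bar cab [-187.7    0.5   39.6] theta 1.504 rad 188.1 tool z cab [-0.096 -0.    -0.995]
```

>>> play_rows(
  commands="0 0 0 0 0 0;0 0 0 0 0 0;0 0 0 0 0 0;0 0 0 0 0 0;0.01 0 0.1 0 0 0;0.02 0 0.2 0 0 0;0.04 0 0.4 0 0 0;0.07 0 0.7 0 0 0;0.07 0 0.7 0 0 0;0.07 0 0.7 0 0 0;0.07 0 0.7 0 0 0;0.07 0 0.7 0 0 0;0 0 0 0 0 0",
  grip=20,
)

```text
time_s: 11.65
tcp_pos: [0.4653, 0.0415, 0.1498]
ee_rot: [[-0.104, -0.991, -0.081], [-0.995, 0.104, 0.011], [-0.002, 0.082, -0.997]]
wrist_force: [0.7, 0.7, -0.2]
gripper_width: 0.228
gripper_force: 0.0
```

```bash
python3 - <<'E'
from h import *
p,R=st(); q=np.array(r.sense()["joints"])
R1=Rdown(-11.8); t=np.array([.4436,.2685,.002]); leg(p,R,t+[0,0,.06],R1,20)
snap("top",2); b,d=load("top",2); P=cloud("top",d)
m=(d>0)&(P[...,0]>.4)&(P[...,0]<.7)&(abs(P[...,1]-.02)<.15)
import itertools
# door plane / cabinet inside
cv2.imwrite("pics/top2c.png",cv2.resize(b[90:290,130:330],None,fx=3,fy=3,interpolation=cv2.INTER_CUBIC))
E
```

```text
t 11.65 tcp [465.3  41.5 149.8] cab [-170.9    1.4  149.8] F [ 0.7  0.7 -0.2] w 19.8 gf 0.0 j [ 23.  13. -23.  -3. -58. -28.]
20 x [-0.04, 0.38, -0.15, 0.02, -0.02, 0.49] mm/row 12.2 deg/row 4.2
```

View pics/top2c.png

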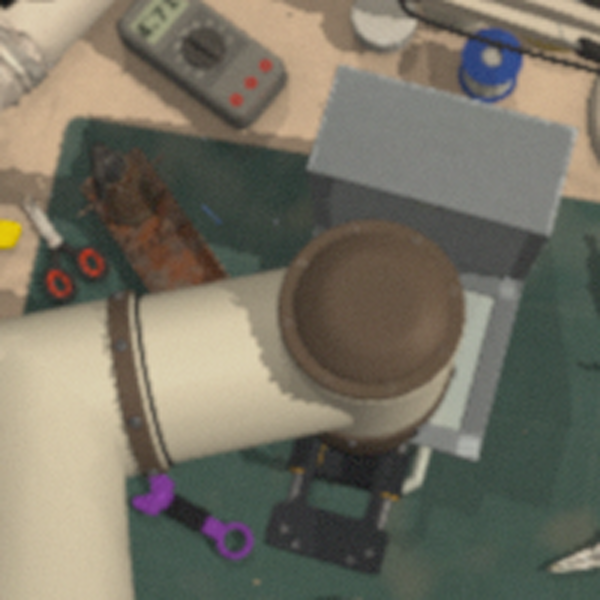

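The door is fully down: its glazed panel lies level in front of the cabinet at crop (460,360). The purple look-alike is untouched. Next I move over the steel spanner.

>>> play_rows(
  commands="-0.04 0.38 -0.15 0.02 -0.02 0.49;-0.04 0.38 -0.15 0.02 -0.02 0.49;-0.04 0.38 -0.15 0.02 -0.02 0.49;-0.04 0.38 -0.15 0.02 -0.02 0.49;-0.04 0.38 -0.15 0.02 -0.02 0.49;-0.04 0.38 -0.15 0.02 -0.02 0.49;-0.04 0.38 -0.15 0.02 -0.02 0.49;-0.04 0.38 -0.15 0.02 -0.02 0.49;-0.04 0.38 -0.15 0.02 -0.02 0.49;-0.04 0.38 -0.15 0.02 -0.02 0.49;-0.04 0.38 -0.15 0.02 -0.02 0.49;-0.04 0.38 -0.15 0.02 -0.02 0.49;-0.04 0.38 -0.15 0.02 -0.02 0.49;-0.04 0.38 -0.15 0.02 -0.02 0.49;-0.04 0.38 -0.15 0.02 -0.02 0.49;-0.04 0.38 -0.15 0.02 -0.02 0.49;-0.04 0.38 -0.15 0.02 -0.02 0.49;-0.04 0.38 -0.15 0.02 -0.02 0.49;-0.04 0.38 -0.15 0.02 -0.02 0.49;-0.04 0.38 -0.15 0.02 -0.02 0.49",
  grip=44,
)

```text
time_s: 13.7
tcp_pos: [0.4382, 0.2687, 0.0552]
ee_rot: [[0.98, -0.2, -0.015], [-0.2, -0.98, -0.011], [-0.013, 0.014, -1.0]]
wrist_force: [-1.0, 0.7, -0.2]
gripper_width: 0.507
gripper_force: 0.0
```

```bash
python3 - <<'E'
from h import *
p,R=st()
R1=Rdown(-11.8); t=np.array([.4436,.2685,.002]); leg(p,R,t,R1,8)
E
```

```text
t 13.7 tcp [438.2 268.7  55.2] cab [-222.4  224.3   55.2] F [-1.   0.7 -0.2] w 44.1 gf 0.0 j [ 49.  23. -26.  -0. -42.  29.]
8 x [0.02, -0.0, -0.22, 0.01, -0.01, -0.0] mm/row 6.7 deg/row 0.1
```

>>> play_rows(
  commands="0.02 0 -0.22 0.01 -0.01 0;0.02 0 -0.22 0.01 -0.01 0;0.02 0 -0.22 0.01 -0.01 0;0.02 0 -0.22 0.01 -0.01 0;0.02 0 -0.22 0.01 -0.01 0;0.02 0 -0.22 0.01 -0.01 0;0 0 0 0 0 0",
)

```text
time_s: 14.4
tcp_pos: [0.4422, 0.2684, 0.0159]
ee_rot: [[0.979, -0.203, -0.006], [-0.203, -0.979, -0.002], [-0.006, 0.003, -1.0]]
wrist_force: [-0.2, -0.5, -0.3]
gripper_width: 0.507
gripper_force: 0.0
```

```bash
python3 - <<'E'
from h import *
p,R=st()
R1=Rdown(-11.8); t=np.array([.4436,.2685,.002]); leg(p,R,t,R1,3); print(R.round(3))
E
```

```text
t 14.4 tcp [442.2 268.4  15.9] cab [-218.4  224.4   15.9] F [-0.2 -0.5 -0.3] w 44.1 gf 0.0 j [ 49.  26. -28.  -0. -36.  29.]
3 x [0.02, 0.0, -0.15, 0.0, -0.01, -0.0] mm/row 4.7 deg/row 0.1
[[ 0.979 -0.203 -0.006]
 [-0.203 -0.979 -0.002]
 [-0.006  0.003 -1.   ]]
```

>>> play_rows(
  commands="0.02 0 -0.15 0 -0.01 0;0.02 0 -0.15 0 -0.01 0;0.01 0 -0.14 0 -0.01 0;0 0 0 0 0 0",
)

```text
time_s: 14.8
tcp_pos: [0.4438, 0.2688, 0.0031]
ee_rot: [[0.979, -0.203, -0.001], [-0.203, -0.979, -0.001], [-0.001, 0.002, -1.0]]
wrist_force: [0.2, 0.2, -0.2]
gripper_width: 0.504
gripper_force: 0.0
```

>>> play_rows(
  commands="0 0 0 0 0 0;0 0 0 0 0 0;0 0 0 0 0 0;0 0 0 0 0 0;0 0 0 0 0 0;0 0 0 0 0 0;0 0 0 0 0 0",
  grip=0,
)

```text
time_s: 15.5
tcp_pos: [0.4443, 0.2693, 0.0039]
ee_rot: [[0.979, -0.203, 0.0], [-0.203, -0.979, 0.0], [0.0, -0.0, -1.0]]
wrist_force: [0.4, 0.3, 0.7]
gripper_width: 0.201
gripper_force: 30.0
```

```bash
python3 - <<'E'
from h import *; from kin import *
p,R=st(); q0=np.array(r.sense()["joints"])
print("model err",((FK(q0)[0]-p)*1000).round(1))
# after 100 mm lift
qa,e,o=ik(p+[0,0,.16],R,q0); print(qa.round(1),e)
al=20; Rh=Rhang(al); s,c=np.sin(np.radians(al)),np.cos(np.radians(al))
eye=cab([51-45,-42,143.5+45]); pb=eye-.045*Rh[:,0]+(.003)*Rh[:,2]
qb=np.array([-22,37,-44,-163,-61,-93.]); 
qb,e,o=ik(pb,Rh,qb); print("pre",qb.round(1),round(e,2),(pb*1000).round())
for i in range(0,13):
    q=qa+(qb-qa)*i/12; t,Rt,el,w,fl=FK(q); print(i,q.round(0),"tcp",t.round(3),"z",Rt[:,2].round(2),"x",Rt[:,0].round(2),"el",el.round(2),"w",w.round(2),"fl",fl.round(2))
E
```

```text
t 15.5 tcp [444.3 269.3   3.9] cab [-216.3  225.6    3.9] F [0.4 0.3 0.7] w 17.5 gf 30.000228881835938 j [ 49.  27. -29.   0. -34.  29.]
model err [ 2.6  2.6 -1.7]
[ 49.2  14.7 -19.2   0.  -56.1  29.1] 1.9094825853632576e-07
pre [ -24.3   25.1  -49.2 -159.2  -55.2  -95.9] 0.0 [624. -19. 145.]
0 [ 49.  15. -19.   0. -56.  29.] tcp [0.444 0.269 0.164] z [ 0.  0. -1.] x [ 0.98 -0.2   0.  ] el [0.1  0.11 0.71] w [0.32 0.37 0.47] fl [0.44 0.27 0.47]
1 [ 43.  16. -22. -13. -56.  19.] tcp [0.397 0.238 0.118] z [-0.16  0.11 -0.98] x [ 0.79 -0.58 -0.19] el [0.11 0.11 0.7 ] w [0.36 0.33 0.45] fl [0.45 0.2  0.42]
2 [ 37.  16. -24. -27. -56.   8.] tcp [0.351 0.227 0.088] z [-0.27  0.26 -0.93] x [ 0.43 -0.83 -0.36] el [0.13 0.1  0.7 ] w [0.38 0.29 0.43] fl [0.43 0.15 0.37]
3 [ 31.  17. -27. -40. -56.  -2.] tcp [0.315 0.234 0.072] z [-0.3   0.44 -0.85] x [-0.02 -0.89 -0.45] el [0.15 0.09 0.7 ] w [0.41 0.24 0.41] fl [0.41 0.1  0.33]
4 [ 25.  18. -29. -53. -56. -13.] tcp [0.295 0.253 0.069] z [-0.26  0.61 -0.75] x [-0.48 -0.76 -0.45] el [0.16 0.07 0.7 ] w [0.42 0.19 0.39] fl [0.38 0.07 0.3 ]
5 [ 19.
[... 637 characters left out ...]
0.24]
9 [  -6.   22.  -42. -119.  -55.  -65.] tcp [0.493 0.249 0.139] z [ 0.68  0.65 -0.34] x [-0.36  0.7   0.62] el [ 0.22 -0.02  0.68] w [ 0.4  -0.04  0.3 ] fl [0.28 0.05 0.24]
10 [ -12.   23.  -44. -133.  -55.  -75.] tcp [0.554 0.182 0.148] z [ 0.84  0.44 -0.31] x [-0.01  0.59  0.8 ] el [ 0.22 -0.05  0.68] w [ 0.38 -0.08  0.29] fl [0.3  0.05 0.24]
11 [ -18.   24.  -47. -146.  -55.  -85.] tcp [0.601 0.091 0.15 ] z [ 0.93  0.18 -0.32] x [0.25 0.32 0.91] el [ 0.22 -0.07  0.67] w [ 0.35 -0.12  0.28] fl [0.31 0.04 0.25]
12 [ -24.   25.  -49. -159.  -55.  -96.] tcp [ 0.624 -0.019  0.145] z [ 0.93 -0.1  -0.34] x [ 0.34 -0.04  0.94] el [ 0.22 -0.1   0.67] w [ 0.33 -0.15  0.27] fl [0.34 0.01 0.25]
```

```bash
cat > path.py <<'E'
from h import *; from kin import *
from scipy.spatial import cKDTree
P=np.vstack([cloud(n,np.load(f"pics/{n}0.npy")).reshape(-1,3) for n in("top","scene")])
P=P[(P[:,2]>.012)&(P[:,0]>.33)&(P[:,0]<1.1)&(abs(P[:,1])<.8)]
# cabinet front was shut then: remove door points, add open door
c=(P-O)@Rc*1000
P=P[~((c[:,0]<5)&(c[:,0]>-25)&(abs(c[:,1])<95))]
g=np.mgrid[-190:5:8,-92:93:8].reshape(2,-1).T/1000
P=np.vstack([P,O+np.c_[g,np.full(len(g),.035)]@Rc.T]); T=cKDTree(P)
def box(x,y,z,s=.012):
    ax=[np.linspace(a,b,max(2,int((b-a)/s)+1)) for a,b in(x,y,z)]; return np.stack(np.meshgrid(*ax,indexing='ij'),-1).reshape(-1,3)
G=np.vstack([box((-.0375,.0375),(-.095,.095),(-.13,-.07)),box((-.0095,.0095),(-.025,.025),(-.07,0)),box((-.05,.06),(-.017,.017),(-.008,.002))])
def clear(q):
    t,R,el,w,fl=FK(q); A=t+G@R.T
    seg=lambda a,b:a+np.linspace(0,1,25)[:,None]*(b-a)
    L=np.vstack([seg(el,w),seg(w,fl),seg(fl,t-.13*R[:,2])])
    return T.query(A)[0].min(),A[:,2].min(),T.query(L)[0].min()-.065,L[:,2].min()-.065
E
python3 - <<'E'
from path import *
p,R=st(); q0=np.array(r.sense()["joints"])
qa,e,o=ik(p+[0,0,.16],R,q0)
al=20; Rh=Rhang(al); pb=cab([6,-42,188.5])-.045*Rh[:,0]+.003*Rh[:,2]
qb,e,o=ik(pb,Rh,np.array([-22,37,-44,-163,-61,-93.]))
for b2,b3 in((0,0),(0,18),(-10,10),(0,30),(-15,0)):
    print(b2,b3); Rp=None; tot=0
    for i in range(0,25):
        s=i/24; q=qa+(qb-qa)*s; q[1]+=b2*np.sin(np.pi*s); q[2]+=b3*np.sin(np.pi*s)
        t,Rt,*_=FK(q)
        if Rp is not None: tot+=np.linalg.norm(Ro.from_matrix(Rt@Rp.T).as_rotvec(degrees=True))
        Rp=Rt
        if i%3==0: print(i,t.round(3),np.round(clear(q),3))
    print("tot rot",tot)
E
```

```text
t 15.5 tcp [444.3 269.3   3.9] cab [-216.3  225.6    3.9] F [0.4 0.3 0.7] w 17.5 gf 30.000228881835938 j [ 49.  27. -29.   0. -34.  29.]
0 0
0 [0.444 0.269 0.164] [0.125 0.162 0.181 0.229]
3 [0.373 0.23  0.101] [0.069 0.082 0.146 0.161]
6 [0.315 0.234 0.072] [0.064 0.039 0.107 0.118]
9 [0.294 0.265 0.072] [0.044 0.036 0.095 0.098]
12 [0.322 0.297 0.09 ] [0.047 0.044 0.097 0.096]
15 [0.396 0.299 0.116] [0.052 0.053 0.097 0.105]
18 [0.493 0.249 0.139] [0.058 0.071 0.094 0.117]
21 [0.58  0.139 0.15 ] [0.06  0.099 0.09  0.125]
24 [ 0.624 -0.019  0.145] [0.001 0.098 0.07  0.125]
tot rot 325.29130639200906
0 18
0 [0.444 0.269 0.164] [0.125 0.162 0.181 0.229]
3 [0.427 0.275 0.139] [0.11  0.119 0.166 0.198]
6 [0.428 0.301 0.136] [0.085 0.1   0.155 0.18 ]
9 [0.452 0.328 0.151] [0.092 0.105 0.144 0.172]
12 [0.495 0.335 0.176] [0.088 0.118 0.133 0.17 ]
15 [0.55  0.308 0.198] [0.067 0.127 0.126 0.17 ]
18 [0.606 0.237 0.206] [0.07  0.12  0.092 0.166]
21 [0.639 0.124 0.189] [0.004 0.128 0.069 0.152]
24 [ 0.624 -0.019  0.145] [0.001 0.098 0.07  0.125]
tot rot 322.4526651167068
-10 10
0 [0.444 0.269
[... 694 characters left out ...]
45]
15 [0.637 0.312 0.276] [0.06  0.191 0.096 0.235]
18 [0.671 0.23  0.264] [0.039 0.169 0.064 0.211]
21 [0.675 0.114 0.218] [0.001 0.149 0.044 0.173]
24 [ 0.624 -0.019  0.145] [0.001 0.098 0.07  0.125]
tot rot 321.9161024460468
-15 0
0 [0.444 0.269 0.164] [0.125 0.162 0.181 0.229]
3 [0.375 0.231 0.145] [0.112 0.125 0.186 0.205]
6 [0.321 0.237 0.146] [0.109 0.11  0.178 0.19 ]
9 [0.301 0.268 0.163] [0.131 0.118 0.18  0.184]
12 [0.325 0.297 0.19 ] [0.14  0.133 0.185 0.186]
15 [0.392 0.299 0.216] [0.134 0.145 0.183 0.19 ]
18 [0.487 0.25  0.224] [0.128 0.142 0.164 0.187]
21 [0.577 0.14  0.202] [0.066 0.144 0.132 0.167]
24 [ 0.624 -0.019  0.145] [0.001 0.098 0.07  0.125]
tot rot 322.7606213541647
```

>>> play_rows(
  commands="0 0 0.2 0 0 0;0 0 0.5 0 0 0;0 0 0.8 0 0 0;0 0 0.8 0 0 0;0 0 0.8 0 0 0;0 0 0.8 0 0 0;0 0 0.8 0 0 0;0 0 0.6 0 0 0;0 0 0 0 0 0",
)

```text
time_s: 16.4
tcp_pos: [0.4451, 0.27, 0.1655]
ee_rot: [[0.979, -0.202, 0.004], [-0.203, -0.979, 0.004], [0.003, -0.004, -1.0]]
wrist_force: [0.1, 0.4, -0.6]
gripper_width: 0.204
gripper_force: 30.0
```

```bash
cat > plan.py <<'E'
from path import *
import sys
s0,s1,n=float(sys.argv[1]),float(sys.argv[2]),int(sys.argv[3])
p,R=st(); q0=np.array(r.sense()["joints"]); print(q0.round(1))
Rh=Rhang(25); pb=cab([-70,-42,155])-.045*Rh[:,0]+.003*Rh[:,2]
qb,e,o=ik(pb,Rh,np.array([-22,37,-44,-163,-61,-93.])); print(qb.round(1),e)
bump=lambda s:np.array([0,-15,0,0,0,0])*np.sin(np.pi*s)
# base line through current config at s0
qa0=(q0-bump(s0)-qb*s0)/(1-s0)
Q=[qa0+(qb-qa0)*s+bump(s) for s in np.linspace(s0,s1,n+1)]
F=[FK(q)[:2] for q in Q]
for i in range(n):
    w=Ro.from_matrix(F[i+1][1]@F[i][1].T).as_rotvec()/.15; t=(F[i+1][0]-F[i][0])/.03
    print("%.2f %.2f %.2f %.2f %.2f %.2f;"%(*t,*w),end="")
print("\nend",F[-1][0].round(3),F[-1][1].round(2).tolist(),"worst",np.min([clear(q) for q in Q],0).round(3), "maxdq",abs(np.diff(Q,axis=0)).max(0).round(1))
E
python3 plan.py 0 .34 17; grep -c . h.py; python3 - <<'E'
E
```

```text
t 16.4 tcp [445.1 270.  165.5] cab [-215.6  226.3  165.5] F [ 0.1  0.4 -0.6] w 17.7 gf 29.99976933002472 j [ 49.  15. -19.   0. -56.  29.]
[ 49.1  14.7 -19.2   0.  -55.8  29.2]
[ -28.9   25.7  -58.8 -156.2  -60.   -92.4] 1.5985186841555605e-07
-0.39 -0.41 -0.19 0.18 0.24 -0.67;-0.41 -0.36 -0.17 0.18 0.25 -0.67;-0.42 -0.31 -0.15 0.18 0.25 -0.67;-0.42 -0.26 -0.13 0.17 0.26 -0.66;-0.42 -0.22 -0.11 0.17 0.26 -0.66;-0.41 -0.17 -0.10 0.17 0.27 -0.66;-0.41 -0.13 -0.08 0.17 0.28 -0.66;-0.39 -0.09 -0.06 0.17 0.28 -0.65;-0.38 -0.05 -0.05 0.17 0.29 -0.65;-0.36 -0.01 -0.03 0.17 0.30 -0.64;-0.34 0.03 -0.02 0.17 0.31 -0.64;-0.31 0.06 -0.00 0.17 0.32 -0.63;-0.29 0.09 0.01 0.18 0.33 -0.63;-0.26 0.11 0.03 0.18 0.34 -0.62;-0.22 0.13 0.04 0.18 0.34 -0.62;-0.19 0.15 0.06 0.19 0.35 -0.61;-0.15 0.17 0.07 0.20 0.36 -0.61;
end [0.273 0.233 0.138] [[-0.42, -0.89, -0.15], [-0.71, 0.22, 0.67], [-0.56, 0.39, -0.73]] worst [0.092 0.095 0.166 0.168] maxdq [1.6 0.7 0.8 3.1 0.1 2.4]
34
```

>>> play_rows(
  commands="-0.39 -0.41 -0.19 0.18 0.24 -0.67;-0.41 -0.36 -0.17 0.18 0.25 -0.67;-0.42 -0.31 -0.15 0.18 0.25 -0.67;-0.42 -0.26 -0.13 0.17 0.26 -0.66;-0.42 -0.22 -0.11 0.17 0.26 -0.66;-0.41 -0.17 -0.10 0.17 0.27 -0.66;-0.41 -0.13 -0.08 0.17 0.28 -0.66;-0.39 -0.09 -0.06 0.17 0.28 -0.65;-0.38 -0.05 -0.05 0.17 0.29 -0.65;-0.36 -0.01 -0.03 0.17 0.30 -0.64;-0.34 0.03 0 0.17 0.31 -0.64;-0.31 0.06 0 0.17 0.32 -0.63;-0.29 0.09 0.01 0.18 0.33 -0.63;-0.26 0.11 0.03 0.18 0.34 -0.62;-0.22 0.13 0.04 0.18 0.34 -0.62;-0.19 0.15 0.06 0.19 0.35 -0.61;-0.15 0.17 0.07 0.20 0.36 -0.61",
)

```text
time_s: 18.1
tcp_pos: [0.2699, 0.2306, 0.136]
ee_rot: [[-0.427, -0.891, -0.156], [-0.709, 0.223, 0.669], [-0.561, 0.397, -0.726]]
wrist_force: [0.1, 0.0, 0.0]
gripper_width: 0.201
gripper_force: 30.0
```

```bash
python3 plan.py .33 .67 17
```

```text
t 18.1 tcp [269.9 230.6 136. ] cab [-385.5  168.3  136. ] F [0.1 0.  0. ] w 17.5 gf 29.99765396118164 j [ 22.   6. -33. -54. -58. -11.]
[ 21.9   5.7 -33.1 -53.6 -57.6 -11.2]
[ -28.9   25.7  -58.8 -156.2  -60.   -92.4] 1.5985186841555605e-07
-0.10 0.18 0.09 0.20 0.36 -0.60;-0.06 0.19 0.10 0.21 0.36 -0.59;-0.02 0.19 0.11 0.21 0.37 -0.59;0.02 0.19 0.12 0.22 0.38 -0.58;0.06 0.18 0.13 0.23 0.38 -0.58;0.10 0.17 0.13 0.24 0.39 -0.57;0.14 0.16 0.13 0.25 0.39 -0.57;0.18 0.14 0.13 0.26 0.40 -0.56;0.22 0.12 0.13 0.27 0.40 -0.56;0.25 0.10 0.13 0.28 0.40 -0.55;0.29 0.07 0.13 0.30 0.40 -0.55;0.32 0.04 0.12 0.31 0.40 -0.55;0.36 0.00 0.11 0.32 0.40 -0.55;0.39 -0.03 0.10 0.33 0.40 -0.55;0.41 -0.08 0.09 0.34 0.39 -0.55;0.44 -0.12 0.08 0.36 0.39 -0.55;0.45 -0.16 0.06 0.37 0.38 -0.55;
end [0.372 0.272 0.192] [[-0.74, 0.41, 0.54], [0.61, 0.06, 0.79], [0.29, 0.91, -0.3]] worst [0.115 0.093 0.164 0.162] maxdq [1.5 0.7 0.8 3.1 0.1 2.4]
```

Tracking is excellent.

>>> play_rows(
  commands="-0.10 0.18 0.09 0.20 0.36 -0.60;-0.06 0.19 0.10 0.21 0.36 -0.59;-0.02 0.19 0.11 0.21 0.37 -0.59;0.02 0.19 0.12 0.22 0.38 -0.58;0.06 0.18 0.13 0.23 0.38 -0.58;0.10 0.17 0.13 0.24 0.39 -0.57;0.14 0.16 0.13 0.25 0.39 -0.57;0.18 0.14 0.13 0.26 0.40 -0.56;0.22 0.12 0.13 0.27 0.40 -0.56;0.25 0.10 0.13 0.28 0.40 -0.55;0.29 0.07 0.13 0.30 0.40 -0.55;0.32 0.04 0.12 0.31 0.40 -0.55;0.36 0.00 0.11 0.32 0.40 -0.55;0.39 -0.03 0.10 0.33 0.40 -0.55;0.41 -0.08 0.09 0.34 0.39 -0.55;0.44 -0.12 0.08 0.36 0.39 -0.55;0.45 -0.16 0.06 0.37 0.38 -0.55",
)

```text
time_s: 19.8
tcp_pos: [0.3742, 0.2707, 0.1925]
ee_rot: [[-0.734, 0.412, 0.54], [0.614, 0.065, 0.786], [0.288, 0.909, -0.301]]
wrist_force: [-0.2, -0.7, -1.5]
gripper_width: 0.199
gripper_force: 30.0
```

```bash
python3 plan.py .66 1 17
```

```text
t 19.8 tcp [374.2 270.7 192.5] cab [-286.2  219.4  192.5] F [-0.2 -0.7 -1.5] w 17.3 gf 29.99742865562439 j [  -4.    9.  -46. -106.  -58.  -53.]
[  -3.6    9.2  -45.7 -105.5  -58.2  -53.1]
[ -28.9   25.7  -58.8 -156.2  -60.   -92.4] 1.5985186841555605e-07
0.44 -0.20 0.04 0.37 0.36 -0.53;0.45 -0.25 0.02 0.38 0.35 -0.53;0.46 -0.30 0.00 0.39 0.34 -0.54;0.46 -0.34 -0.02 0.39 0.33 -0.54;0.46 -0.39 -0.05 0.40 0.32 -0.54;0.45 -0.44 -0.07 0.41 0.31 -0.55;0.44 -0.49 -0.10 0.41 0.29 -0.55;0.42 -0.53 -0.13 0.42 0.28 -0.56;0.39 -0.58 -0.15 0.42 0.27 -0.57;0.36 -0.62 -0.18 0.42 0.25 -0.57;0.33 -0.66 -0.21 0.42 0.24 -0.58;0.29 -0.70 -0.24 0.42 0.22 -0.59;0.25 -0.73 -0.26 0.41 0.21 -0.60;0.20 -0.76 -0.29 0.41 0.19 -0.60;0.14 -0.78 -0.31 0.40 0.18 -0.61;0.09 -0.80 -0.34 0.39 0.16 -0.62;0.03 -0.82 -0.36 0.38 0.15 -0.63;
end [ 0.545 -0.011  0.113] [[0.42, -0.11, 0.9], [-0.05, -0.99, -0.1], [0.91, 0.0, -0.42]] worst [0.032 0.067 0.069 0.103] maxdq [1.5 1.1 0.8 3.  0.1 2.3]
```

>>> play_rows(
  commands="0.44 -0.20 0.04 0.37 0.36 -0.53;0.45 -0.25 0.02 0.38 0.35 -0.53;0.46 -0.30 0.00 0.39 0.34 -0.54;0.46 -0.34 -0.02 0.39 0.33 -0.54;0.46 -0.39 -0.05 0.40 0.32 -0.54;0.45 -0.44 -0.07 0.41 0.31 -0.55;0.44 -0.49 -0.10 0.41 0.29 -0.55;0.42 -0.53 -0.13 0.42 0.28 -0.56;0.39 -0.58 -0.15 0.42 0.27 -0.57;0.36 -0.62 -0.18 0.42 0.25 -0.57;0.33 -0.66 -0.21 0.42 0.24 -0.58;0.29 -0.70 -0.24 0.42 0.22 -0.59;0.25 -0.73 -0.26 0.41 0.21 -0.60;0.20 -0.76 -0.29 0.41 0.19 -0.60;0.14 -0.78 -0.31 0.40 0.18 -0.61;0.09 -0.80 -0.34 0.39 0.16 -0.62;0.03 -0.82 -0.36 0.38 0.15 -0.63;0 0 0 0 0 0",
)

```text
time_s: 21.6
tcp_pos: [0.5437, -0.0116, 0.1121]
ee_rot: [[0.42, -0.111, 0.901], [-0.044, -0.994, -0.102], [0.906, 0.003, -0.422]]
wrist_force: [0.4, 0.5, -0.6]
gripper_width: 0.196
gripper_force: 30.0
```

```bash
python3 - <<'E'
from h import *
p,R=st(); print((Rc.T@R).round(3).tolist())
E=p+.045*R[:,0]-.002*R[:,2]; print("eye cab est",tocab(E).round(1))
for n in("scene","top"):
    a,d=snap(n,3); print(n,"eye px",proj(n,E).round(1),"tip px",proj(n,cab([51,-42,143.5])).round(1))
a,_=load("scene",3);b,_=load("top",3)
up=lambda im:cv2.resize(im,None,fx=4,fy=4,interpolation=cv2.INTER_CUBIC)
cv2.imwrite("pics/c3.png",np.hstack([up(a[120:260,220:320]),up(b[100:240,230:330])]))
E
```

```text
t 21.6 tcp [543.7 -11.6 112.1] cab [-87.1 -42.9 112.1] F [ 0.4  0.5 -0.6] w 17.1 gf 30.0007501244545 j [ -29.   26.  -58. -156.  -60.  -92.]
[[0.422, -0.003, 0.906], [0.002, -1.0, -0.004], [0.906, 0.003, -0.422]]
eye cab est [-69.9 -42.8 153.8]
scene eye px [[281.3 201.9]] tip px [[308.5 181.3]]
top eye px [[281.  197.7]] tip px [[294.2 148.2]]
```

View pics/c3.png

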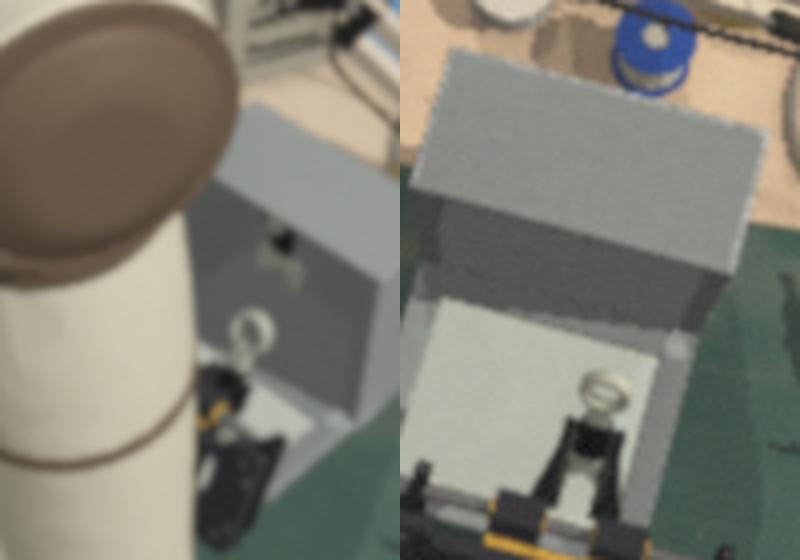

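Both views agree with the estimate: the eye is at scene (283,202) and top (281,198), standing up in front of the opening. I'll compute the insertion.

```bash
sed -i 's/O=np.array(\[.6350,.0217,0.\])/O=np.array([.6352,.0229,0.])/' h.py; cat >> h.py <<'E'
def eye_now():
    p,R=st(); E=p+.045*R[:,0]-.002*R[:,2]; print("eye cab",tocab(E).round(1),"x,z axes cab",(Rc.T@R[:,0]).round(3),(Rc.T@R[:,2]).round(3)); return p,R,E
def eyeleg(p,R,e,al,n):
    R1=Rhang(al); p1=cab(e)-.045*R1[:,0]+.002*R1[:,2]; leg(p,R,p1,R1,n); return p1,R1
E
python3 - <<'E'
from h import *; from kin import *; from path import clear
p,R,E=eye_now(); q=np.array(r.sense()["joints"])
for e,al,n in(([43,-42,151.5],25,12),([62,-42,132.5],25,9),([68,-42,130],25,3),([68,-42,127],15,6)):
    p,R=eyeleg(p,R,e,al,n); q,er,o=ik(p,R,q); print(q.round(0),round(er,1),np.round(clear(q)[2:],3),FK(q)[3].round(2))
E
```

```text
t 21.7 tcp [543.6  -9.9 113.2] cab [-87.6 -42.6 113.2] F [-0.3 -0.7 -0.1] w 17.0 gf 30.00004917383194 j [ -29.   26.  -58. -156.  -60.  -92.]
eye cab [-70.5 -42.3 154.9] x,z axes cab [0.42  0.006 0.907] [ 0.907 -0.    -0.42 ]
12 x [0.31, -0.03, -0.01, 0.0, 0.0, -0.0] mm/row 9.4 deg/row 0.0
[ -22.   28.  -44. -160.  -48.  -96.] 0.0 [0.033 0.1  ] [ 0.37 -0.15  0.26]
9 x [0.07, -0.01, -0.07, 0.0, 0.0, 0.0] mm/row 3.0 deg/row 0.0
[ -21.   32.  -42. -162.  -50.  -95.] 0.0 [0.019 0.081] [ 0.39 -0.15  0.23]
3 x [0.07, -0.01, -0.03, 0.0, 0.0, 0.0] mm/row 2.2 deg/row 0.0
[ -21.   32.  -42. -162.  -50.  -95.] 0.0 [0.014 0.078] [ 0.39 -0.15  0.23]
6 x [0.04, -0.0, -0.03, -0.02, -0.19, 0.0] mm/row 1.5 deg/row 1.7
[ -22.   41.  -45. -164.  -71.  -91.] 0.0 [0.015 0.052] [ 0.38 -0.15  0.17]
```

>>> play_rows(
  commands="0.31 -0.03 -0.01 0 0 0;0.31 -0.03 -0.01 0 0 0;0.31 -0.03 -0.01 0 0 0;0.31 -0.03 -0.01 0 0 0;0.31 -0.03 -0.01 0 0 0;0.31 -0.03 -0.01 0 0 0;0.31 -0.03 -0.01 0 0 0;0.31 -0.03 -0.01 0 0 0;0.31 -0.03 -0.01 0 0 0;0.31 -0.03 -0.01 0 0 0;0.31 -0.03 -0.01 0 0 0;0.31 -0.03 -0.01 0 0 0;0 0 0 0 0 0;0 0 0 0 0 0",
)

```text
time_s: 23.1
tcp_pos: [0.6558, -0.0211, 0.1103]
ee_rot: [[0.416, -0.107, 0.903], [-0.04, -0.994, -0.099], [0.908, 0.005, -0.418]]
wrist_force: [-0.7, 0.3, -1.0]
gripper_width: 0.197
gripper_force: 30.0
```

```bash
python3 - <<'E'
from h import *
p,R,E=eye_now()
eyeleg(p,R,[62,-42,132.5],25,9)
a,d=snap("scene",4); P=cloud("scene",d); C=(P-O)@Rc*1000
print("eye px",proj("scene",E),"tip px",proj("scene",cab([51,-42,143.5])),"roof corner",proj("scene",cab([6,-92,180])))
E
```

```text
t 23.1 tcp [655.8 -21.1 110.3] cab [ 25.2 -41.5 110.3] F [-0.7  0.3 -1. ] w 17.2 gf 29.999954402446747 j [ -22.   29.  -44. -161.  -48.  -96.]
eye cab [ 42.2 -41.3 152. ] x,z axes cab [0.418 0.005 0.908] [ 0.908 -0.001 -0.418]
9 x [0.07, -0.01, -0.07, 0.0, 0.0, -0.0] mm/row 3.1 deg/row 0.0
eye px [[306.36167674 180.44063534]] tip px [[308.162852   181.10078353]] roof corner [[314.08009538 189.28087615]]
```

>>> play_rows(
  commands="0.07 -0.01 -0.07 0 0 0;0.07 -0.01 -0.07 0 0 0;0.07 -0.01 -0.07 0 0 0;0.07 -0.01 -0.07 0 0 0;0.07 -0.01 -0.07 0 0 0;0 0 0 0 0 0",
)

```text
time_s: 23.75
tcp_pos: [0.6666, -0.0229, 0.0996]
ee_rot: [[0.416, -0.108, 0.903], [-0.041, -0.994, -0.1], [0.908, 0.005, -0.418]]
wrist_force: [-0.8, -0.3, -0.9]
gripper_width: 0.194
gripper_force: 30.0
```

>>> play_rows(
  commands="0.07 -0.01 -0.07 0 0 0;0.07 -0.01 -0.07 0 0 0;0.07 -0.01 -0.07 0 0 0;0.08 -0.01 -0.07 0 0 0;0 0 0 0 0 0",
)

```text
time_s: 24.25
tcp_pos: [0.6754, -0.0241, 0.0913]
ee_rot: [[0.416, -0.108, 0.903], [-0.041, -0.994, -0.1], [0.908, 0.005, -0.418]]
wrist_force: [0.3, -0.2, -0.2]
gripper_width: 0.2
gripper_force: 30.0
```

```bash
python3 - <<'E'
from h import *
p,R,E=eye_now()
p,R=eyeleg(p,R,[69,-42,130],25,4); eyeleg(p,R,[69,-42,126.5],15,6)
E
```

```text
t 24.25 tcp [675.4 -24.1  91.3] cab [ 45.  -42.4  91.3] F [ 0.3 -0.2 -0.2] w 17.4 gf 29.99987930059433 j [ -21.   32.  -42. -162.  -50.  -95.]
eye cab [ 62.  -42.1 133. ] x,z axes cab [0.418 0.005 0.908] [ 0.908 -0.002 -0.418]
4 x [0.06, -0.0, -0.02, 0.01, 0.01, -0.0] mm/row 1.8 deg/row 0.1
6 x [0.04, -0.0, -0.03, -0.02, -0.19, 0.0] mm/row 1.6 deg/row 1.7
```

>>> play_rows(
  commands="0.06 -0.01 -0.02 0 0 0;0.06 0 -0.02 0 0 0;0.06 -0.01 -0.02 0 0 0;0.06 0 -0.02 0 0 0;0.04 0 -0.03 -0.02 -0.19 0;0.04 0 -0.03 -0.02 -0.19 0;0.04 0 -0.03 -0.02 -0.19 0;0.04 0 -0.03 -0.02 -0.19 0;0.04 0 -0.03 -0.02 -0.19 0;0.04 0 -0.03 -0.02 -0.19 0;0 0 0 0 0 0",
)

```text
time_s: 25.35
tcp_pos: [0.6898, -0.0247, 0.0831]
ee_rot: [[0.255, -0.109, 0.961], [-0.024, -0.994, -0.106], [0.967, 0.004, -0.256]]
wrist_force: [-0.6, 0.1, -1.1]
gripper_width: 0.197
gripper_force: 30.0
```

```bash
python3 - <<'E'
from h import *
p,R,E=eye_now()
E
```

```text
t 25.35 tcp [689.8 -24.7  83.1] cab [ 59.4 -41.4  83.1] F [-0.6  0.1 -1.1] w 17.2 gf 30.00008761882782 j [ -22.   41.  -44. -164.  -70.  -91.]
eye cab [ 69.  -41.3 127.1] x,z axes cab [0.256 0.004 0.967] [ 0.967 -0.002 -0.256]
```

Next I lower gently to feel the peg take the weight.

>>> play_rows(
  commands="0 0 -0.03 0 0 0;0 0 -0.03 0 0 0;0 0 -0.03 0 0 0;0 0 -0.03 0 0 0;0 0 0 0 0 0",
)

```text
time_s: 25.85
tcp_pos: [0.6905, -0.0249, 0.0823]
ee_rot: [[0.25, -0.108, 0.962], [-0.022, -0.994, -0.106], [0.968, 0.005, -0.251]]
wrist_force: [0.3, 0.5, 5.6]
gripper_width: 0.205
gripper_force: 30.0
```

```bash
python3 - <<'E'
from h import *
p,R,E=eye_now()
E
```

```text
t 25.85 tcp [690.5 -24.9  82.3] cab [ 60.1 -41.6  82.3] F [0.3 0.5 5.6] w 17.8 gf 30.00045418739319 j [ -22.   42.  -44. -164.  -71.  -91.]
eye cab [ 69.5 -41.3 126.4] x,z axes cab [0.251 0.005 0.968] [ 0.968 -0.002 -0.251]
```

>>> play_rows(
  commands="0 0 0.02 0 0 0;0 0 0 0 0 0;0 0 0 0 0 0;0 0 0 0 0 0;0 0 0 0 0 0;0 0 0 0 0 0;-0.1 0.01 0.03 0 0 0;-0.2 0.02 0.05 0 0 0;-0.3 0.03 0.08 0 0 0;-0.3 0.03 0.08 0 0 0;-0.3 0.03 0.08 0 0 0;-0.3 0.03 0.08 0 0 0;-0.3 0.03 0.08 0 0 0;-0.3 0.03 0.08 0 0 0;-0.3 0.03 0.08 0 0 0;-0.3 0.03 0.08 0 0 0;-0.3 0.03 0.08 0 0 0;-0.3 0.03 0.08 0 0 0;0 0 0 0 0 0",
  grip=40,
)

```text
time_s: 27.75
tcp_pos: [0.5893, -0.0144, 0.107]
ee_rot: [[0.257, -0.108, 0.96], [-0.024, -0.994, -0.106], [0.966, 0.004, -0.258]]
wrist_force: [0.3, -0.2, -0.4]
gripper_width: 0.462
gripper_force: 0.0
```

```bash
python3 - <<'E'
from h import *
st()
a,d=snap("scene",5); b,_=snap("top",5)
up=lambda im:cv2.resize(im,None,fx=4,fy=4,interpolation=cv2.INTER_CUBIC)
for n,z in(("eye",125),("jaw",45)): print(n,proj("scene",cab([68,-42,z])),"big",proj("scene",cab([68,42,z])))
cv2.imwrite("pics/c5.png",np.hstack([up(a[120:260,235:335]),up(b[100:240,230:330])]))
E
```

```text
t 27.75 tcp [589.3 -14.4 107. ] cab [-41.6 -42.1 107. ] F [ 0.3 -0.2 -0.4] w 40.2 gf 0.0 j [ -27.   39.  -57. -160.  -81.  -88.]
eye [[311.08269412 182.60737816]] big [[288.75615857 168.74286615]]
jaw [[308.0629188  201.14874269]] big [[286.83093591 187.3675416 ]]
```

View pics/c5.png

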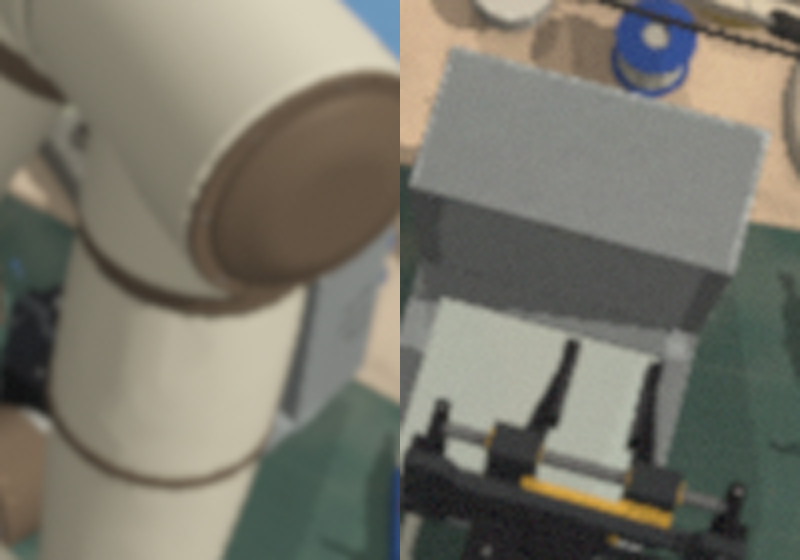

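```bash
cat > plan2.py <<'E'
from path import *
import sys
s0,s1,n=float(sys.argv[1]),float(sys.argv[2]),int(sys.argv[3]); b2=float(sys.argv[4])
p,R=st(); q0=np.array(r.sense()["joints"])
R1=Rbar(-5); qb,e,o=ik(cab([-187.5,0,40.3+90])+.019*R1[:,2],R1,np.array([23,13,-23,-3,-58,-28.])); print(qb.round(1),e)
bump=lambda s:np.array([0,b2,0,0,0,0])*np.sin(np.pi*s)
qa0=(q0-bump(s0)-qb*s0)/(1-s0)
Q=[qa0+(qb-qa0)*s+bump(s) for s in np.linspace(s0,s1,n+1)]
F=[FK(q)[:2] for q in Q]
for i in range(n):
    w=Ro.from_matrix(F[i+1][1]@F[i][1].T).as_rotvec()/.15; t=(F[i+1][0]-F[i][0])/.03
    print("%.2f %.2f %.2f %.2f %.2f %.2f;"%(*t,*w),end="")
print("\nend",F[-1][0].round(3))
if len(sys.argv)>5:
    for i in range(0,n+1,max(1,n//12)): print(i,F[i][0].round(3),F[i][1][:,2].round(2),np.round(clear(Q[i]),3))
E
for b in -15 -25; do python3 plan2.py 0 1 48 $b v | grep -v ";"; done
```

```text
t 27.85 tcp [590.6 -15.  107.2] cab [-40.2 -42.5 107.2] F [-0.5 -0.4  0. ] w 39.7 gf 0.0 j [ -27.   39.  -57. -160.  -81.  -88.]
[ 24.5  14.4 -27.8  -3.2 -52.1 -28.6] 2.876930508874796e-07
end [0.447 0.043 0.111]
0 [ 0.597 -0.018  0.105] [ 0.96 -0.11 -0.26] [0.021 0.056 0.038 0.073]
4 [0.574 0.084 0.156] [ 0.97  0.18 -0.17] [0.064 0.105 0.078 0.113]
8 [0.523 0.17  0.19 ] [ 0.89  0.44 -0.12] [0.109 0.131 0.111 0.14 ]
12 [0.456 0.231 0.204] [ 0.74  0.67 -0.12] [0.124 0.129 0.139 0.154]
16 [0.386 0.264 0.199] [ 0.54  0.82 -0.17] [0.139 0.118 0.15  0.156]
20 [0.324 0.268 0.181] [ 0.34  0.9  -0.27] [0.139 0.103 0.157 0.151]
24 [0.278 0.249 0.155] [ 0.14  0.9  -0.4 ] [0.124 0.09  0.149 0.143]
28 [0.253 0.212 0.129] [-0.02  0.84 -0.55] [0.095 0.084 0.134 0.135]
32 [0.252 0.165 0.107] [-0.14  0.71 -0.69] [0.065 0.085 0.118 0.132]
36 [0.274 0.117 0.093] [-0.21  0.55 -0.81] [0.067 0.075 0.108 0.133]
40 [0.316 0.076 0.089] [-0.22  0.36 -0.91] [0.052 0.072 0.112 0.141]
44 [0.376 0.05  0.095] [-0.18  0.18 -0.97] [0.065 0.083 0.126 0.156]
48 [0.447 0.043 0.111] [-0.09  0.01 -1.  ] [0.073 0.108 0.1
[... 419 characters left out ...]
142 0.17 ]
12 [0.447 0.233 0.251] [ 0.75  0.66 -0.05] [0.158 0.166 0.178 0.192]
16 [0.375 0.266 0.249] [ 0.56  0.82 -0.11] [0.17  0.158 0.194 0.198]
20 [0.314 0.269 0.23 ] [ 0.38  0.9  -0.23] [0.168 0.146 0.2   0.194]
24 [0.272 0.249 0.203] [ 0.21  0.9  -0.37] [0.157 0.137 0.192 0.186]
28 [0.253 0.212 0.174] [ 0.07  0.84 -0.53] [0.129 0.129 0.176 0.178]
32 [0.255 0.166 0.149] [-0.03  0.73 -0.69] [0.111 0.123 0.159 0.173]
36 [0.278 0.118 0.13 ] [-0.11  0.57 -0.81] [0.105 0.105 0.146 0.17 ]
40 [0.32  0.077 0.117] [-0.14  0.39 -0.91] [0.078 0.097 0.141 0.171]
44 [0.378 0.05  0.112] [-0.14  0.19 -0.97] [0.079 0.099 0.144 0.173]
48 [0.447 0.043 0.111] [-0.09  0.01 -1.  ] [0.073 0.108 0.129 0.176]
```

```bash
python3 plan2.py 0 .36 16 -25
```

```text
t 27.85 tcp [590.6 -15.  107.2] cab [-40.2 -42.5 107.2] F [-0.5 -0.4  0. ] w 39.7 gf 0.0 j [ -27.   39.  -57. -160.  -81.  -88.]
[ 24.5  14.4 -27.8  -3.2 -52.1 -28.6] 2.876930508874796e-07
-0.09 0.95 0.72 -0.27 -0.24 0.58;-0.19 0.93 0.68 -0.29 -0.24 0.58;-0.28 0.91 0.63 -0.31 -0.25 0.57;-0.36 0.88 0.58 -0.32 -0.25 0.56;-0.43 0.84 0.52 -0.34 -0.26 0.55;-0.50 0.79 0.45 -0.35 -0.26 0.54;-0.55 0.73 0.39 -0.37 -0.27 0.53;-0.59 0.68 0.32 -0.38 -0.27 0.52;-0.63 0.61 0.25 -0.38 -0.28 0.51;-0.65 0.54 0.18 -0.39 -0.28 0.50;-0.66 0.47 0.12 -0.40 -0.28 0.49;-0.66 0.40 0.06 -0.40 -0.29 0.48;-0.66 0.32 0.01 -0.40 -0.29 0.47;-0.64 0.25 -0.05 -0.41 -0.29 0.46;-0.62 0.18 -0.09 -0.41 -0.30 0.46;-0.59 0.11 -0.13 -0.41 -0.30 0.45;
end [0.354 0.27  0.244]
```

>>> play_rows(
  commands="-0.09 0.95 0.72 -0.27 -0.24 0.58;-0.19 0.93 0.68 -0.29 -0.24 0.58;-0.28 0.91 0.63 -0.31 -0.25 0.57;-0.36 0.88 0.58 -0.32 -0.25 0.56;-0.43 0.84 0.52 -0.34 -0.26 0.55;-0.50 0.79 0.45 -0.35 -0.26 0.54;-0.55 0.73 0.39 -0.37 -0.27 0.53;-0.59 0.68 0.32 -0.38 -0.27 0.52;-0.63 0.61 0.25 -0.38 -0.28 0.51;-0.65 0.54 0.18 -0.39 -0.28 0.50;-0.66 0.47 0.12 -0.40 -0.28 0.49;-0.66 0.40 0.06 -0.40 -0.29 0.48;-0.66 0.32 0.01 -0.40 -0.29 0.47;-0.64 0.25 -0.05 -0.41 -0.29 0.46;-0.62 0.18 -0.09 -0.41 -0.30 0.46;-0.59 0.11 -0.13 -0.41 -0.30 0.45",
)

```text
time_s: 29.45
tcp_pos: [0.3468, 0.2732, 0.2465]
ee_rot: [[-0.703, 0.503, 0.503], [0.499, -0.157, 0.853], [0.507, 0.85, -0.14]]
wrist_force: [-0.3, 0.3, 0.5]
gripper_width: 0.462
gripper_force: 0.0
```

```bash
python3 plan2.py .35 .7 17 -25; python3 - <<'E'
from h import *
a,d=snap("scene",6)
cv2.imwrite("pics/c6.png",cv2.resize(a[130:250,230:350],None,fx=5,fy=5,interpolation=cv2.INTER_CUBIC))
E
```

```text
t 29.45 tcp [346.8 273.2 246.5] cab [-313.8  217.7  246.5] F [-0.3  0.3  0.5] w 40.2 gf 0.0 j [  -8.    7.  -47. -104.  -70.  -66.]
[ 24.5  14.4 -27.8  -3.2 -52.1 -28.6] 2.876930508874796e-07
-0.50 0.03 -0.15 -0.36 -0.27 0.40;-0.46 -0.02 -0.17 -0.36 -0.27 0.39;-0.43 -0.07 -0.19 -0.36 -0.27 0.39;-0.39 -0.11 -0.21 -0.36 -0.27 0.39;-0.35 -0.16 -0.22 -0.35 -0.27 0.38;-0.30 -0.20 -0.23 -0.35 -0.26 0.38;-0.26 -0.23 -0.23 -0.35 -0.26 0.38;-0.22 -0.27 -0.24 -0.34 -0.26 0.38;-0.17 -0.30 -0.23 -0.34 -0.25 0.38;-0.13 -0.32 -0.23 -0.33 -0.25 0.38;-0.08 -0.34 -0.23 -0.33 -0.24 0.38;-0.04 -0.36 -0.22 -0.33 -0.24 0.39;0.00 -0.37 -0.21 -0.32 -0.23 0.39;0.05 -0.38 -0.20 -0.32 -0.23 0.39;0.09 -0.39 -0.19 -0.31 -0.22 0.40;0.13 -0.39 -0.18 -0.31 -0.21 0.40;0.17 -0.39 -0.16 -0.30 -0.21 0.41;
end [0.261 0.145 0.142]
```

View pics/c6.png

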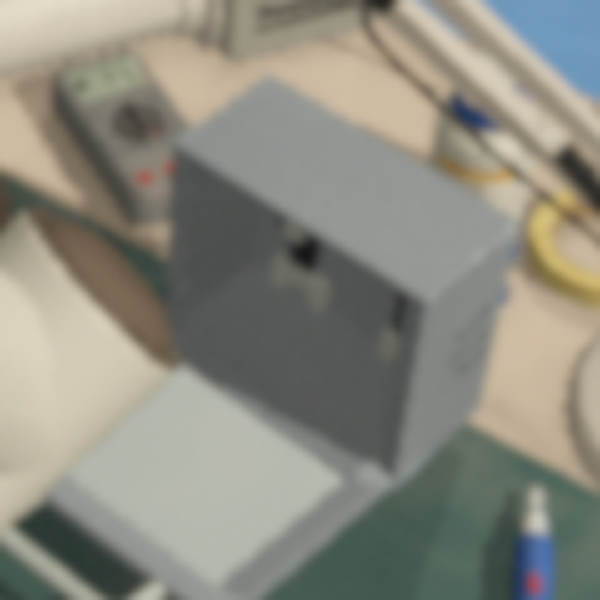

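Both spanners are hanging inside: the big one is at crop (300,265), and the short one is at (395,320) on the right-hand peg. The door lies down and clear. Now I swing back to the bar.

>>> play_rows(
  commands="-0.50 0.03 -0.15 -0.36 -0.27 0.40;-0.46 -0.02 -0.17 -0.36 -0.27 0.39;-0.43 -0.07 -0.19 -0.36 -0.27 0.39;-0.39 -0.11 -0.21 -0.36 -0.27 0.39;-0.35 -0.16 -0.22 -0.35 -0.27 0.38;-0.30 -0.20 -0.23 -0.35 -0.26 0.38;-0.26 -0.23 -0.23 -0.35 -0.26 0.38;-0.22 -0.27 -0.24 -0.34 -0.26 0.38;-0.17 -0.30 -0.23 -0.34 -0.25 0.38;-0.13 -0.32 -0.23 -0.33 -0.25 0.38;-0.08 -0.34 -0.23 -0.33 -0.24 0.38;-0.04 -0.36 -0.22 -0.33 -0.24 0.39;0.00 -0.37 -0.21 -0.32 -0.23 0.39;0.05 -0.38 -0.20 -0.32 -0.23 0.39;0.09 -0.39 -0.19 -0.31 -0.22 0.40;0.13 -0.39 -0.18 -0.31 -0.21 0.40;0.17 -0.39 -0.16 -0.30 -0.21 0.41",
  grip=20,
)

```text
time_s: 31.2
tcp_pos: [0.2608, 0.1449, 0.1415]
ee_rot: [[-0.917, -0.393, -0.066], [-0.335, 0.669, 0.663], [-0.217, 0.63, -0.745]]
wrist_force: [0.1, -0.4, 0.2]
gripper_width: 0.229
gripper_force: 0.0
```

```bash
python3 plan2.py .69 1 16 -25
```

```text
t 31.2 tcp [260.8 144.9 141.5] cab [-385.4   80.9  141.5] F [ 0.1 -0.4  0.2] w 19.9 gf 0.0 j [  9.   1. -37. -50. -61. -46.]
[ 24.5  14.4 -27.8  -3.2 -52.1 -28.6] 2.876930508874796e-07
0.19 -0.35 -0.13 -0.27 -0.19 0.38;0.22 -0.35 -0.12 -0.27 -0.18 0.38;0.25 -0.34 -0.11 -0.27 -0.17 0.39;0.28 -0.33 -0.10 -0.26 -0.17 0.39;0.31 -0.31 -0.09 -0.26 -0.16 0.40;0.34 -0.29 -0.08 -0.26 -0.16 0.40;0.37 -0.27 -0.07 -0.25 -0.15 0.41;0.39 -0.25 -0.06 -0.25 -0.14 0.41;0.42 -0.22 -0.05 -0.25 -0.14 0.42;0.44 -0.20 -0.04 -0.24 -0.13 0.42;0.46 -0.17 -0.04 -0.24 -0.13 0.43;0.48 -0.13 -0.03 -0.23 -0.12 0.44;0.50 -0.10 -0.02 -0.23 -0.12 0.44;0.52 -0.06 -0.01 -0.23 -0.12 0.45;0.53 -0.02 -0.01 -0.22 -0.11 0.45;0.54 0.02 0.00 -0.22 -0.11 0.46;
end [0.447 0.043 0.111]
```

>>> play_rows(
  commands="0.19 -0.35 -0.13 -0.27 -0.19 0.38;0.22 -0.35 -0.12 -0.27 -0.18 0.38;0.25 -0.34 -0.11 -0.27 -0.17 0.39;0.28 -0.33 -0.10 -0.26 -0.17 0.39;0.31 -0.31 -0.09 -0.26 -0.16 0.40;0.34 -0.29 -0.08 -0.26 -0.16 0.40;0.37 -0.27 -0.07 -0.25 -0.15 0.41;0.39 -0.25 -0.06 -0.25 -0.14 0.41;0.42 -0.22 -0.05 -0.25 -0.14 0.42;0.44 -0.20 -0.04 -0.24 -0.13 0.42;0.46 -0.17 -0.04 -0.24 -0.13 0.43;0.48 -0.13 -0.03 -0.23 -0.12 0.44;0.50 -0.10 -0.02 -0.23 -0.12 0.44;0.52 -0.06 -0.01 -0.23 -0.12 0.45;0.53 -0.02 -0.01 -0.22 -0.11 0.45;0.54 0.02 0.00 -0.22 -0.11 0.46;0 0 0 0 0 0",
)

```text
time_s: 32.9
tcp_pos: [0.4486, 0.0447, 0.1122]
ee_rot: [[-0.107, -0.99, -0.088], [-0.994, 0.107, 0.01], [-0.0, 0.088, -0.996]]
wrist_force: [-0.9, -0.6, -0.0]
gripper_width: 0.23
gripper_force: 0.0
```

```bash
python3 - <<'E'
from h import *
p,R=st(); print((Rc.T@R).round(3).tolist()); R1=Rbar(-5)
b=cab([-187.7,-1,39.8]); leg(p,R,b+.019*R1[:,2]-.045*R1[:,2],R1,5); leg(b-.026*R1[:,2],R1,b+.019*R1[:,2],R1,6)
E
```

```text
t 32.9 tcp [448.6  44.7 112.2] cab [-187.8    1.6  112.2] F [-0.9 -0.6 -0. ] w 20.0 gf 0.0 j [ 25.  15. -27.  -3. -52. -29.]
[[0.001, -0.996, -0.088], [-1.0, -0.001, 0.0], [-0.0, 0.088, -0.996]]
5 x [0.01, -0.02, -0.31, -0.0, -0.0, -0.0] mm/row 9.3 deg/row 0.0
6 x [-0.02, 0.0, -0.25, 0.0, 0.0, 0.0] mm/row 7.5 deg/row 0.0
```

>>> play_rows(
  commands="0.01 -0.02 -0.31 0 0 0;0.01 -0.02 -0.31 0 0 0;0.01 -0.02 -0.31 0 0 0;0.01 -0.02 -0.31 0 0 0;0.01 -0.02 -0.31 0 0 0;-0.02 0 -0.25 0 0 0;-0.02 0 -0.25 0 0 0;-0.02 0 -0.25 0 0 0;-0.02 0 -0.25 0 0 0;-0.02 0 -0.25 0 0 0;-0.02 0 -0.25 0 0 0;0 0 0 0 0 0",
)

```text
time_s: 34.1
tcp_pos: [0.4451, 0.0406, 0.0204]
ee_rot: [[-0.108, -0.99, -0.089], [-0.994, 0.108, 0.009], [0.001, 0.09, -0.996]]
wrist_force: [0.9, -0.7, -0.5]
gripper_width: 0.229
gripper_force: 0.0
```

>>> play_rows(
  commands="0 0 0 0 0 0;0 0 0 0 0 0;0 0 0 0 0 0;0 0 0 0 0 0;0 0 0 0 0 0",
  grip=0,
)

```text
time_s: 34.6
tcp_pos: [0.4465, 0.0409, 0.0217]
ee_rot: [[-0.108, -0.99, -0.086], [-0.994, 0.107, 0.01], [-0.001, 0.086, -0.996]]
wrist_force: [1.0, -0.3, -0.8]
gripper_width: 0.1
gripper_force: 30.0
```

```bash
python3 - <<'E'
from h import *
from kin import *
bar_now()
th=np.linspace(1.5,0,41); arc(th[:21]); print(); arc(th[20:])
q=np.array(r.sense()["joints"]); R1=Rbar(-5)
for t in th[::5]:
    q,e,o=ik(cab([-188*np.sin(t),0,27+188*np.cos(t)])+.019*R1[:,2],R1,q); print(q.round(0),round(e,1))
E
```

```text
t 34.6 tcp [446.5  40.9  21.7] cab [-189.5   -2.5   21.7] F [ 1.  -0.3 -0.8] w 8.7 gf 30.00083863735199 j [ 24.  23. -33.  -4. -39. -27.]
bar cab [-187.9   -2.5   40.6] theta 1.498 rad 188.4 tool z cab [-0.086  0.001 -0.996]
0.02 -0.00 0.23 0 0 0;0.03 -0.01 0.24 0 0 0;0.04 0.00 0.23 0 0 0;0.05 0.00 0.23 0 0 0;0.05 -0.01 0.23 0 0 0;0.06 -0.01 0.22 0 0 0;0.08 -0.01 0.23 0 0 0;0.08 0.00 0.22 0 0 0;0.09 -0.01 0.21 0 0 0;0.09 -0.01 0.22 0 0 0;0.11 -0.02 0.21 0 0 0;0.11 -0.01 0.20 0 0 0;0.12 -0.01 0.21 0 0 0;0.13 -0.01 0.19 0 0 0;0.13 -0.02 0.20 0 0 0;0.14 -0.01 0.18 0 0 0;0.15 -0.02 0.18 0 0 0;0.16 -0.02 0.18 0 0 0;0.16 -0.02 0.17 0 0 0;0.17 -0.01 0.16 0 0 0

0.17 -0.02 0.16 0 0 0;0.18 -0.02 0.15 0 0 0;0.19 -0.02 0.14 0 0 0;0.19 -0.02 0.14 0 0 0;0.19 -0.02 0.13 0 0 0;0.20 -0.02 0.12 0 0 0;0.21 -0.02 0.11 0 0 0;0.21 -0.03 0.11 0 0 0;0.21 -0.02 0.10 0 0 0;0.21 -0.02 0.09 0 0 0;0.22 -0.03 0.08 0 0 0;0.23 -0.02 0.07 0 0 0;0.22 -0.03 0.07 0 0 0;0.23 -0.02 0.05 0 0 0;0.23 -0.03 0.05 0 0 0;0.23 -0.02 0.04 0 0 0;0.23 -0.03 0.03 0 0 0;0.23 -0.02 0.02 0 0 0;0.23 -0.03 0.02 0 0 0;0.24 -0.02 0.00 0 0 0
[ 24.  22. -33.  -4. -39. -27.] 0.0
[ 24.  20. -31.  -4. -44. -28.] 0.0
[ 23.  18. -27.  -3. -50. -27.] 0.0
[ 22.  17. -23.  -3. -55. -27.] 0.0
[ 21.  17. -18.  -3. -59. -26.] 0.0
[ 20.  18. -13.  -2. -64. -25.] 0.0
[ 18.  20.  -7.  -2. -67. -24.] 0.0
[ 17.  23.  -1.  -2. -70. -22.] 0.0
[ 16.  26.   4.  -2. -73. -21.] 0.0
```

>>> play_rows(
  commands="0.02 0 0.23 0 0 0;0.03 -0.01 0.24 0 0 0;0.04 0 0.23 0 0 0;0.05 0 0.23 0 0 0;0.05 -0.01 0.23 0 0 0;0.06 -0.01 0.22 0 0 0;0.08 -0.01 0.23 0 0 0;0.08 0 0.22 0 0 0;0.09 -0.01 0.21 0 0 0;0.09 -0.01 0.22 0 0 0;0.11 -0.02 0.21 0 0 0;0.11 -0.01 0.20 0 0 0;0.12 -0.01 0.21 0 0 0;0.13 -0.01 0.19 0 0 0;0.13 -0.02 0.20 0 0 0;0.14 -0.01 0.18 0 0 0;0.15 -0.02 0.18 0 0 0;0.16 -0.02 0.18 0 0 0;0.16 -0.02 0.17 0 0 0;0.17 -0.01 0.16 0 0 0",
)

```text
time_s: 36.6
tcp_pos: [0.5024, 0.0346, 0.1459]
ee_rot: [[-0.108, -0.99, -0.093], [-0.994, 0.108, 0.01], [0.0, 0.094, -0.996]]
wrist_force: [-5.6, 5.7, -1.2]
gripper_width: 0.106
gripper_force: 30.0
```

```bash
python3 - <<'E'
from h import *
bar_now(); p,R=st()
R1=Rbar(10); w=Ro.from_matrix(R1@R.T).as_rotvec(); n=20; prev=p
b0=tocab(p-.019*R[:,2]); th0=np.arctan2(-b0[0],b0[2]-27)
for i in range(1,n+1):
    th=th0*(1-i/n); b=cab([-188.3*np.sin(th),b0[1],27+188.3*np.cos(th)])
    Ri=Ro.from_rotvec(w*i/n).as_matrix()@R; t=b+.019*Ri[:,2]
    x=np.round(np.r_[(t-prev)/.03,w/n/.15],2); prev=prev+x[:3]*.03
    print("%.2f %.2f %.2f %.2f %.2f %.2f;"%tuple(x),end="")
E
```

```text
t 36.6 tcp [502.4  34.6 145.9] cab [-133.2   -2.7  145.9] F [-5.6  5.7 -1.2] w 9.2 gf 30.002106428146362 j [ 21.  17. -18.  -3. -60. -26.]
bar cab [-131.5   -2.7  164.9] theta 0.762 rad 190.5 tool z cab [-0.094 -0.    -0.996]
t 36.6 tcp [502.4  34.6 145.9] cab [-133.2   -2.7  145.9] F [-5.6  5.7 -1.2] w 9.2 gf 30.002106428146362 j [ 21.  17. -18.  -3. -60. -26.]
0.23 -0.03 0.11 -0.01 -0.09 0.00;0.19 -0.02 0.15 -0.01 -0.09 0.00;0.20 -0.02 0.15 -0.01 -0.09 0.00;0.20 -0.02 0.14 -0.01 -0.09 0.00;0.20 -0.02 0.13 -0.01 -0.09 0.00;0.22 -0.02 0.13 -0.01 -0.09 0.00;0.21 -0.03 0.11 -0.01 -0.09 0.00;0.22 -0.02 0.11 -0.01 -0.09 0.00;0.22 -0.03 0.11 -0.01 -0.09 0.00;0.23 -0.02 0.09 -0.01 -0.09 0.00;0.23 -0.03 0.08 -0.01 -0.09 0.00;0.24 -0.02 0.08 -0.01 -0.09 0.00;0.23 -0.03 0.07 -0.01 -0.09 0.00;0.24 -0.02 0.06 -0.01 -0.09 0.00;0.24 -0.03 0.05 -0.01 -0.09 0.00;0.24 -0.02 0.04 -0.01 -0.09 0.00;0.25 -0.03 0.03 -0.01 -0.09 0.00;0.24 -0.03 0.03 -0.01 -0.09 0.00;0.25 -0.02 0.01 -0.01 -0.09 0.00;0.24 -0.03 0.01 -0.01 -0.09 0.00;
```

>>> play_rows(
  commands="0.23 -0.03 0.11 -0.01 -0.09 0;0.19 -0.02 0.15 -0.01 -0.09 0;0.20 -0.02 0.15 -0.01 -0.09 0;0.20 -0.02 0.14 -0.01 -0.09 0;0.20 -0.02 0.13 -0.01 -0.09 0;0.22 -0.02 0.13 -0.01 -0.09 0;0.21 -0.03 0.11 -0.01 -0.09 0;0.22 -0.02 0.11 -0.01 -0.09 0;0.22 -0.03 0.11 -0.01 -0.09 0;0.23 -0.02 0.09 -0.01 -0.09 0;0.23 -0.03 0.08 -0.01 -0.09 0;0.24 -0.02 0.08 -0.01 -0.09 0;0.23 -0.03 0.07 -0.01 -0.09 0;0.24 -0.02 0.06 -0.01 -0.09 0;0.24 -0.03 0.05 -0.01 -0.09 0;0.24 -0.02 0.04 -0.01 -0.09 0",
)

```text
time_s: 38.2
tcp_pos: [0.6104, 0.0224, 0.1959]
ee_rot: [[-0.107, -0.986, 0.127], [-0.994, 0.106, -0.016], [0.002, -0.128, -0.992]]
wrist_force: [-4.9, 1.5, 3.1]
gripper_width: 0.103
gripper_force: 30.0
```

```bash
python3 - <<'E'
from h import *
bar_now()
E
```

```text
t 38.2 tcp [610.4  22.4 195.9] cab [-24.6  -3.1 195.9] F [-4.9  1.5  3.1] w 9.0 gf 29.996182322502136 j [ 19.  18. -11.   4. -54. -27.]
bar cab [-27.   -3.1 214.7] theta 0.143 rad 189.7 tool z cab [ 0.128 -0.002 -0.992]
```

>>> play_rows(
  commands="0.14 -0.02 0 0 0 0;0.12 -0.01 0 0 0 0;0.1 -0.01 0 0 0 0;0.1 -0.01 0 0 0 0;0.1 -0.01 0 0 0 0;0.08 -0.01 0 0 0 0;0.08 -0.01 0 0 0 0;0.06 -0.01 0 0 0 0;0.05 0 0 0 0 0;0.05 -0.01 0 0 0 0;0 0 0 0 0 0",
)

```text
time_s: 39.3
tcp_pos: [0.6369, 0.0195, 0.1971]
ee_rot: [[-0.107, -0.986, 0.128], [-0.994, 0.106, -0.016], [0.002, -0.129, -0.992]]
wrist_force: [-6.3, 2.8, 7.0]
gripper_width: 0.101
gripper_force: 30.0
```

```bash
python3 - <<'E'
from h import *
bar_now()
E
```

```text
t 39.3 tcp [636.9  19.5 197.1] cab [  2.1  -3.2 197.1] F [-6.3  2.8  7. ] w 8.8 gf 29.996183216571808 j [ 18.  21.  -7.   4. -55. -26.]
bar cab [ -0.4  -3.1 215.9] theta 0.002 rad 188.9 tool z cab [ 0.129 -0.002 -0.992]
```

Nearly shut. I'll push on gently until the stop shows as a rise in force.

>>> play_rows(
  commands="0.04 0 0 0 0 0;0.04 -0.01 0 0 0 0;0 0 0 0 0 0;0 0 0 0 0 0",
)

```text
time_s: 39.7
tcp_pos: [0.6369, 0.0195, 0.197]
ee_rot: [[-0.107, -0.987, 0.123], [-0.994, 0.106, -0.016], [0.002, -0.124, -0.992]]
wrist_force: [-14.0, 5.2, 11.1]
gripper_width: 0.106
gripper_force: 30.0
```

```bash
python3 - <<'E'
from h import *
bar_now()
E
```

```text
t 39.7 tcp [636.9  19.5 197. ] cab [  2.1  -3.2 197. ] F [-14.    5.2  11.1] w 9.2 gf 29.99813050031662 j [ 18.  21.  -7.   4. -56. -26.]
bar cab [ -0.3  -3.2 215.9] theta 0.001 rad 188.9 tool z cab [ 0.124 -0.002 -0.992]
```

>>> play_rows(
  commands="0 0 0 0 0 0;0 0 0 0 0 0;0 0 0 0 0 0;0 0 0 0 0 0;0 0 0 0 0 0;-0.01 0 0.1 0 0 0;-0.02 0 0.2 0 0 0;-0.05 0.01 0.4 0 0 0;-0.07 0.01 0.6 0 0 0;-0.09 0.01 0.7 0 0 0;-0.09 0.01 0.7 0 0 0;-0.09 0.01 0.7 0 0 0;-0.3 0.01 0.5 0 0 0;-0.6 0.02 0.2 0 0 0;-0.8 0.1 0.1 0 0 0;-0.8 0.1 0 0 0 0;-0.8 0.1 0 0 0 0;-0.8 0.1 0 0 0 0;-0.4 0.05 0 0 0 0;0 0 0 0 0 0",
  grip=40,
)

```text
time_s: 41.7
tcp_pos: [0.4913, 0.0357, 0.3211]
ee_rot: [[-0.107, -0.986, 0.13], [-0.994, 0.106, -0.013], [-0.001, -0.131, -0.991]]
wrist_force: [-0.0, 0.6, 0.5]
gripper_width: 0.467
gripper_force: 0.0
```

```bash
python3 - <<'E'
from h import *
st()
a,d=snap("scene",7); b,dt=snap("top",7)
for n,k in(("top",dt),("scene",d)):
    C=(cloud(n,k)-O)@Rc*1000
    m=(k>0)&(C[...,2]>205)&(C[...,2]<225)&(abs(C[...,1])<35)&(abs(C[...,0])<30); q=C[m]; print(n,m.sum(),"bar",q.mean(0).round(1) if m.any() else None)
up=lambda im:cv2.resize(im,None,fx=4,fy=4,interpolation=cv2.INTER_CUBIC)
cv2.imwrite("pics/c7.png",np.hstack([up(a[120:260,235:335]),up(b[100:240,230:330])]))
E
```

```text
t 41.7 tcp [491.3  35.7 321.1] cab [-144.4   -2.8  321.1] F [-0.   0.6  0.5] w 40.6 gf 0.0 j [ 26.   1. -14.   4. -68. -33.]
top 0 bar None
scene 86 bar [ -3.   -0.6 216.2]
```

View pics/c7.png

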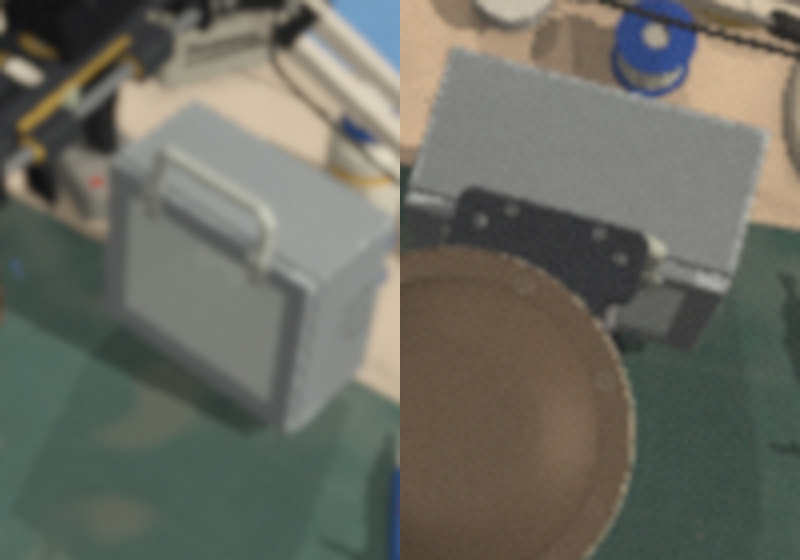

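The door is flush with the cabinet front: its bar is at crop (215,200), the grip readings gave an angle of about 0.001 rad against the stop, and the gripper is clear. I'm handing in.

```bash
python3 -c "
from station import r
print(r.finish_job())"
```

```text
the job is handed in; nothing more can be done
None
```

The short spanner hangs on the right-hand peg, the big one is still on the left, and the door was guided down and back up to its shut stop; I handed the job in at about 42 s and got no verdict back.

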